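# Mount the vial block on the shaker tray with hammer-head bolts

### The arm

A 7-joint arm with a two-finger parallel gripper is mounted at the origin on a cart in front of the work surface, level with it; the furniture and walls round the work are solid. World frame = base frame: x ahead of the robot, y to its left, z up, the work surface at z = 0. Lengths are in m, angles in rad, forces in N, time in s.
With the tool pointing down it reaches from about 0.425 to 0.925 m from the base axis. Payload 6.8 kg.
Tool frame: the origin (TCP) lies at the very end of the fingers, on their centre line; the grasp point (between the pads) lies 19 mm behind it; z points along the fingers, y is the line along which they close (so a half turn about z gives the same grasp; the last joint's range is limited). The gripper opens to 85 mm and grips with 20 to 120 N. Pads are 22 mm wide; open, the fingers measure 114 mm over their backs; the gripper's body (76 mm by 85 mm) begins 54 mm behind the grasp point. The pads swing forward as they close: fully open they stand 13 mm farther back than shut.
Start: joints at [-1.289, 0.477, 0.022, 1.555, -0.011, 1.109, -0.083], TCP at [0.257, 0.624, 0.231] pointing down, gripper open.
Joint ranges: [-2.96, 2.96], [-0.34, 2.1], [-1.41, 1.46], [0.24, 2.44], [-1.37, 4.51], [0.17, 1.92], [-2.96, 2.96]. Speed limits (rad/s): [2.39, 2.39, 3.14, 3.14, 3.14, 3.14, 3.14].

### API

Orientations are given as a unit quaternion [w, x, y, z].
In Python, from station import bot gives the robot as it stands.
- The arm moves only by the tool jog_arm, never from a script. Its argument "motion" is a list of rows, each a list of 7 numbers: the turn, a rotation vector about the tool's x, y, z in rad, then the shift along the tool's x, y, z in mm, then the finger opening in mm, from 0 to 85.4. A call has 1 to 10 rows; each row is the pose to reach, as a shift and turn from the pose commanded when the call began, along the tool's axes at that moment; what a row does not reach only later rows make up. A row lasts 1/8 s, in which the tool goes at most 62.5 mm and 10.7 degrees, less where a joint would pass 70% of its speed; a pose out of reach is approached as far as the arm can. A call with a gripper value outside its range is refused whole. The fingers move at their own pace and stop on an object; "grip_force" is the grip in N (left out, the last holds). Time passes only in rows, so rows that repeat a pose let the fingers close. It gives the time, the measured TCP pose, the force, the opening and the grip force at its end, in the units of the state.
- bot.get_obs(): the state, without advancing time (a new reading comes with each control period).
- bot.read_camera(name): name is "scene" or "top"; returns a dict with "pixels" (480x640x3 uint8, red, green, blue), "camera_matrix" (3x3 intrinsics, pixels), "T" (4x4, takes a point from camera to world coordinates). Camera axes: x right, y down, z forward; pixel columns grow to the right and rows downward; lengths in m; the calibration is good to about 2 mm. A picture is of the moment at which its call begins. There is no depth.
- bot.hand_in(): hands the job in; it is judged then, once.
Trained networks look in a picture, given as the dict that the camera call returned (one of the last four; its "shot" number tells which), for a name from the list of things; names that differ only in an ending like _2 or _b are one class to them, and where a whole thing is asked for, a point or a joint stands for the part that bears it (a point fixed in the world has none). Each returns a list of dicts, best first, with "score" (0 to 1); they miss things now and then, are a little off and sometimes report something else, mostly with a low value. They report only what shows in the picture. A call takes as long as a camera call. They do not tell look-alikes from the thing itself.
- bot.spot_in(thing, picture): "xy" ([column, row] in pixels, amid what is visible of it).
- bot.tip_of(thing, picture): "xy" ([column, row] in pixels: a listed point, or the origin of a listed thing).
The state is a dict: "t": time; "q": joint angles; "joint_vel": joint speeds; "joint_torque": joint torques, N m; "eef_pos": TCP position; "tool_rot": TCP orientation; "contact_force": force on the tool from outside, world axes, zero at the start; "torque": the same for the moment, N m; "gripper_width": opening from 0.0 (shut) to 1.0 (fully open); "grasp_force": force on a finger pad.
Only numpy, scipy, OpenCV 4.12 (cv2) and the standard library are available. Lean on these libraries where they do the work, as an engineer would, in place of code of your own. Each camera call takes 0.05 s, during which the arm holds its last target. There are 200 camera calls.

### The job

Get the vial block ready to shake: slide the shaker tray fully home to its left stop and lock it with the cam lever, then set the vial block centred on the tray with its keys down in the slots and fasten it with every hammer-head bolt in the stand, each through a hole of its own in the base plate, down until its flange lies on the plate, and turned a quarter turn so that its head lies square across under the lips of the strut. When all are fitted, swing the lever right back to free so that the tray can move again. Keep the vial block level all the time and leave the two media bottles alone.

Things in the scene. Friction and masses are not known exactly. Their poses are not given: they have to be found in the camera images.
- tray (a joint): sliding tray of the bench shaker, m: 0 = home, against its left-hand (+y) stop; grows as it slides right, at most 0.035; slides with about 2 N while the lever is free. The tray is two slotted struts side by side, 206 long, 41 wide, 24 high, centre lines 90 mm apart, along the tray's y
- tray_mid (a point): centre of the tray's top face (the tops of the strut lips, 88 mm above the worktop); moves with the tray. x across the struts, y along them. Strut slots at x = -45 and +45 mm, 15 wide between lips 5 thick; below the lips the channel is 36 wide, 16 deep. The shaker's housing reaches x = -120 to +75, y = -150 to +150 mm, its deck is 52 mm above the worktop
- tray_end (a point): middle of the tray's right-hand (-y) end, at the height of its top face. The capped strut ends, flat upright faces 24 mm high reaching down from this height, 45 mm either side of the point along x, can be pushed to slide the tray home. The deck lies 36 mm below the point and ends 47 mm past it when the tray is home
- lever (a joint): cam lever of the tray's brake on the front deck, rad: 0 = free, arm sticking out to the front; 1.57 = locked, arm along the front of the tray, pointing right (counter-clockwise from above locks; stop at 1.66). From about 1.0 rad the cam bears on the tray and drags, 10 to 20 N at the grip; it stays where it is left. Locked, it holds the tray against pushes of 10 N
- lever_grip (a point): gripping height on the axis of the lever's upright round black grip, 19 dia; its top is 13 mm above, the arm it stands on 27 mm below
- lever_hinge (a point): point on the lever's upright axis, at the height of lever_grip and 62 mm from it
- vial_block: aluminium block 50 x 56 x 35 mm (x, y, z) with closed vials, on a steel base plate 130 x 160 x 6; 0.55 kg. Origin: bottom of its two keys, under its centre. The rounded keys, 12 wide, 40 long, 6 deep, run along y at x = -45 and +45 mm. Above the origin: plate 6 to 12 mm, block to 47, vial caps to 60. Seated, keys in the slots, its origin is 6 mm below tray_mid. Either way round is right
- vial_block_grip (a point): grip point of the vial block: its middle, 10 mm below the top of the aluminium; grip across the 50 mm width, fingers closing along the block's x
- bolt_stand: grey bolt stand, loose, 46 x 210 x 30 mm (x, y, z), with four pockets in a row along y, 52 mm apart, each 16 wide and 34 long (along y), in which the bolts stand; origin under its centre
- hole0 (a point): centre of an oblong hole through the vial block's base plate (front left when the block's x points away from the robot), at the plate's top face; 18 wide (x) and 38 long (y), over a slot when the block is seated; at x = -45, y = +55 mm of the block
- hole1 (a point): centre of an oblong hole through the vial block's base plate (back left when the block's x points away from the robot), at the plate's top face; 18 wide (x) and 38 long (y), over a slot when the block is seated; at x = +45, y = +55 mm of the block
- hole2 (a point): centre of an oblong hole through the vial block's base plate (front right when the block's x points away from the robot), at the plate's top face; 18 wide (x) and 38 long (y), over a slot when the block is seated; at x = -45, y = -55 mm of the block
- hole3 (a point): centre of an oblong hole through the vial block's base plate (back right when the block's x points away from the robot), at the plate's top face; 18 wide (x) and 38 long (y), over a slot when the block is seated; at x = +45, y = -55 mm of the block
- bolt_0: hammer-head bolt (may be absent), upright, 70 g. Origin: bottom of the head; x along the head. Upwards: head 30 x 12 mm (x, y) to 9 mm, rounded below; neck 11 dia to 23; flange 34 dia to 27; black wing grip 44 x 14 (x, y), in line with the head, to 55 mm. Grip the wing across its 14 mm. Starts in the stand, flange on its top. Fitted, the head's top is 3 mm under the lips
- bolt_0_foot (a point): centre of the top of that bolt's head, 9 mm above the bolt's origin
- bolt_1: hammer-head bolt (may be absent), upright, 70 g. Origin: bottom of the head; x along the head. Upwards: head 30 x 12 mm (x, y) to 9 mm, rounded below; neck 11 dia to 23; flange 34 dia to 27; black wing grip 44 x 14 (x, y), in line with the head, to 55 mm. Grip the wing across its 14 mm. Starts in the stand, flange on its top. Fitted, the head's top is 3 mm under the lips
- bolt_1_foot (a point): centre of the top of that bolt's head, 9 mm above the bolt's origin
- bolt_2: hammer-head bolt (may be absent), upright, 70 g. Origin: bottom of the head; x along the head. Upwards: head 30 x 12 mm (x, y) to 9 mm, rounded below; neck 11 dia to 23; flange 34 dia to 27; black wing grip 44 x 14 (x, y), in line with the head, to 55 mm. Grip the wing across its 14 mm. Starts in the stand, flange on its top. Fitted, the head's top is 3 mm under the lips
- bolt_2_foot (a point): centre of the top of that bolt's head, 9 mm above the bolt's origin
- bolt_3: hammer-head bolt (may be absent), upright, 70 g. Origin: bottom of the head; x along the head. Upwards: head 30 x 12 mm (x, y) to 9 mm, rounded below; neck 11 dia to 23; flange 34 dia to 27; black wing grip 44 x 14 (x, y), in line with the head, to 55 mm. Grip the wing across its 14 mm. Starts in the stand, flange on its top. Fitted, the head's top is 3 mm under the lips
- bolt_3_foot (a point): centre of the top of that bolt's head, 9 mm above the bolt's origin
- media_a: bystander: glass bottle with orange cap, 56 dia, 102 high, left of the shaker; origin under its centre
- media_b: bystander: glass bottle with red cap, 44 dia, 80 high, right of the shaker; origin under its centre
Not all that is in view belongs to the job. Leave any blue or pink look-alike of the bolt_2 alone.

How it is judged:
On the way, in this order (a step that is already met when the one before it is completed fails the run):
1. tray home against its left stop (within 4 mm) and the lever locked (beyond 1.4 rad) (value of joint tray below 0.004 m and value of joint lever above 1.4 rad), for 0.2 s.
2. vial block seated and centred on the locked tray (value of joint lever above 1.4 rad and z of vial_block in the frame of tray_mid below -0.004 m and x of vial_block in the frame of tray_mid between -0.0035 and 0.0035 m and y of vial_block in the frame of tray_mid between -0.02 and 0.02 m and angle between the y axis of vial_block and the y axis of tray_mid, either way round below 0.08 rad and angle between vial_block's own z axis and vertical below 0.06 rad), for 0.2 s.
3. every bolt through its hole and a quarter turn round under the lips, with the lever still locked (all of step 2 and z of each of bolt_0_foot, bolt_1_foot, bolt_2_foot, bolt_3_foot in the frame of tray_mid below -0.006 m and angle between each of bolt_0, bolt_1, bolt_2, bolt_3's own z axis and vertical below 0.12 rad and angle between the x axis of each of bolt_0, bolt_1, bolt_2, bolt_3 and the x axis of tray_mid, either way round below 0.35 rad and (horizontal distance between bolt_0 and hole0 below 0.009 m or horizontal distance between bolt_0 and hole1 below 0.009 m or horizontal distance between bolt_0 and hole2 below 0.009 m or horizontal distance between bolt_0 and hole3 below 0.009 m) and (horizontal distance between bolt_1 and hole0 below 0.009 m or horizontal distance between bolt_1 and hole1 below 0.009 m or horizontal distance between bolt_1 and hole2 below 0.009 m or horizontal distance between bolt_1 and hole3 below 0.009 m) and (horizontal distance between bolt_2 and hole0 below 0.009 m or horizontal distance between bolt_2 and hole1 below 0.009 m or horizontal distance between bolt_2 and hole2 below 0.009 m or horizontal distance between bolt_2 and hole3 below 0.009 m) and (horizontal distance between bolt_3 and hole0 below 0.009 m or horizontal distance between bolt_3 and hole1 below 0.009 m or horizontal distance between bolt_3 and hole2 below 0.009 m or horizontal distance between bolt_3 and hole3 below 0.009 m)), for 0.2 s.
At the end, for the whole second after the job is handed in: Lever free (under 0.35 rad). Block seated: origin 4 mm or more below tray_mid, 3.5 mm across, 20 mm along the slots, 0.08 rad. Every bolt present upright, head's top 6 mm or more below tray_mid, head within 0.35 rad of square across the slot, within 9 mm of a hole's centre. All at rest (value of joint lever below 0.35 rad and z of vial_block in the frame of tray_mid below -0.004 m and x of vial_block in the frame of tray_mid between -0.0035 and 0.0035 m and y of vial_block in the frame of tray_mid between -0.02 and 0.02 m and angle between the y axis of vial_block and the y axis of tray_mid, either way round below 0.08 rad and angle between vial_block's own z axis and vertical below 0.06 rad and z of each of bolt_0_foot, bolt_1_foot, bolt_2_foot, bolt_3_foot in the frame of tray_mid below -0.006 m and angle between each of bolt_0, bolt_1, bolt_2, bolt_3's own z axis and vertical below 0.12 rad and angle between the x axis of each of bolt_0, bolt_1, bolt_2, bolt_3 and the x axis of tray_mid, either way round below 0.35 rad and (horizontal distance between bolt_0 and hole0 below 0.009 m or horizontal distance between bolt_0 and hole1 below 0.009 m or horizontal distance between bolt_0 and hole2 below 0.009 m or horizontal distance between bolt_0 and hole3 below 0.009 m) and (horizontal distance between bolt_1 and hole0 below 0.009 m or horizontal distance between bolt_1 and hole1 below 0.009 m or horizontal distance between bolt_1 and hole2 below 0.009 m or horizontal distance between bolt_1 and hole3 below 0.009 m) and (horizontal distance between bolt_2 and hole0 below 0.009 m or horizontal distance between bolt_2 and hole1 below 0.009 m or horizontal distance between bolt_2 and hole2 below 0.009 m or horizontal distance between bolt_2 and hole3 below 0.009 m) and (horizontal distance between bolt_3 and hole0 below 0.009 m or horizontal distance between bolt_3 and hole1 below 0.009 m or horizontal distance between bolt_3 and hole2 below 0.009 m or horizontal distance between bolt_3 and hole3 below 0.009 m) and linear speed of each of vial_block, bolt_0, bolt_1, bolt_2, bolt_3 below 0.03 m/s); the robot touches nothing.
It fails at once if the vial block is tipped by more than 0.5 rad (angle between vial_block's own z axis and vertical above 0.5 rad).
It fails at once if a media bottle is shifted by more than 30 mm or knocked over (distance of any of media_a, media_b from where it was at the start of the episode above 0.03 m).
Of bolt_0, bolt_1, bolt_2, bolt_3 only 2 to 4 are there at a start; the rules pass over those that are not, and their reading is None.
At some moment in a run one of vial_block, bolt_stand may be knocked a few centimetres aside while the robot is not near it.
It also fails if it takes over 210 s, if anything falls off the work surface, if the arm or the gripper's body presses on something with over 40 N, if the wrist force passes 120 N, or if a joint passes its speed limit or range.

## Working session

There is one attempt and no reset: what is moved stays moved. The work goes in short steps, Python scripts to look and compute and a tool call to move; the robot and the scene stay as the last step left them, time stands still between calls to the robot, and variables do not carry over. Pictures are saved under pics/ and viewed, at most 14 in all, crops included, and the job is handed in when it is done.

Besides the shell and the picture viewer there is one more tool, called after "Emit:" as a command line: name --pt "numbers of a row" for each row, then --argument value for the rest. jog_arm: Moves the arm, as the interface text tells. Its arguments: {"type":"object","properties":{"motion":{"type":"array"},"grip_force":{"type":"number"}},"required":["motion"]}

```bash
ls; mkdir -p pics; cat > h.py <<'E'
import numpy as np,cv2
from station import bot
from scipy.spatial.transform import Rotation as R
def cam(n):
    return bot.read_camera(n)
def save(p,f,crop=None,s=1):
    im=p["pixels"][:,:,::-1]
    if crop: im=im[crop[1]:crop[3],crop[0]:crop[2]]
    if s!=1: im=cv2.resize(im,None,fx=s,fy=s,interpolation=cv2.INTER_CUBIC)
    cv2.imwrite("pics/"+f,im)
def ray(p,xy):
    K=np.array(p["camera_matrix"]);T=np.array(p["T"])
    d=T[:3,:3]@np.linalg.solve(K,[xy[0],xy[1],1.]);return T[:3,3],d
def atz(p,xy,z):
    o,d=ray(p,xy);return o+d*(z-o[2])/d[2]
def proj(p,X):
    K=np.array(p["camera_matrix"]);T=np.array(p["T"])
    c=T[:3,:3].T@(np.array(X)-T[:3,3]);u=K@c;return u[:2]/u[2]
def tri(p1,a,p2,b):
    A=np.zeros((3,3));y=np.zeros(3)
    for p,xy in((p1,a),(p2,b)):
        o,d=ray(p,xy);d=d/np.linalg.norm(d);M=np.eye(3)-np.outer(d,d);A+=M;y+=M@o
    return np.linalg.solve(A,y)
def st():
    o=bot.get_obs();print("t",o["t"],"pos",np.round(o["eef_pos"],4),"q",np.round(o["tool_rot"],3),"J",np.round(o["q"],3),"F",np.round(o["contact_force"],1),"g",o["gripper_width"]);return o
def to_tool(target,o=None):
    o=o or bot.get_obs();w=o["tool_rot"];r=R.from_quat([w[1],w[2],w[3],w[0]])
    return r.inv().apply(np.array(target)-o["eef_pos"])*1000
E
python3 - <<'E'
from h import *
st()
ps={n:cam(n) for n in("scene","top")}
for n,p in ps.items():
    save(p,n+"0.png"); print(n,np.round(p["T"],3).tolist(),np.round(p["camera_matrix"],0).tolist())
    for t in["tray_mid","tray_end","lever_grip","lever_hinge","vial_block","vial_block_grip","bolt_stand","hole0","hole1","hole2","hole3","bolt_0","bolt_0_foot","media_a","media_b"]:
        print(t,[(np.round(d["xy"],1).tolist(),round(d["score"],2)) for d in bot.tip_of(t,p)][:6])
E
```

```text
pics
t 0.0 pos [0.2563 0.6238 0.2303] q [-0.     0.194  0.981 -0.001] J [-1.289  0.478  0.022  1.556 -0.012  1.109 -0.083] F [ 1.1  0.5 -0.5] g 0.9994645279596761
scene [[-0.719, -0.281, 0.635, -0.331], [-0.695, 0.277, -0.664, 0.91], [0.01, -0.919, -0.394, 0.624], [0.0, 0.0, 0.0, 1.0]] [[451.0, 0.0, 325.0], [0.0, 451.0, 245.0], [0.0, 0.0, 1.0]]
tray_mid [([318.1, 236.7], 0.82)]
tray_end [([339.8, 227.1], 0.9), ([407.4, 233.9], 0.22)]
lever_grip [([333.6, 249.6], 0.6)]
lever_hinge [([319.5, 242.6], 0.66), ([316.2, 237.7], 0.22)]
vial_block [([404.2, 241.4], 0.8)]
vial_block_grip [([406.3, 233.2], 0.92), ([316.4, 239.8], 0.69)]
bolt_stand [([249.5, 310.5], 0.79)]
hole0 [([383.4, 237.6], 0.96), ([410.8, 233.9], 0.89), ([425.8, 242.3], 0.69), ([404.6, 249.2], 0.56), ([320.1, 237.6], 0.31)]
hole1 [([383.4, 237.6], 0.96), ([410.8, 233.9], 0.89), ([425.8, 242.3], 0.69), ([404.6, 249.2], 0.56), ([320.1, 237.6], 0.31)]
hole2 [([383.4, 237.6], 0.96), ([410.8, 233.9], 0.89), ([425.8, 242.3], 0.69), ([404.6, 249.2], 0.56), ([320.1, 237.6], 0.31)]
hole3 [([383.4, 237.6], 0.96), ([410.8, 233.9], 0
[... 975 characters left out ...]
244.5], 0.94), ([461.9, 259.3], 0.93), ([422.5, 272.8], 0.61), ([452.5, 282.2], 0.58)]
hole1 [([428.7, 244.5], 0.94), ([461.9, 259.3], 0.93), ([422.5, 272.8], 0.61), ([452.5, 282.2], 0.58)]
hole2 [([428.7, 244.5], 0.94), ([461.9, 259.3], 0.93), ([422.5, 272.8], 0.61), ([452.5, 282.2], 0.58)]
hole3 [([428.7, 244.5], 0.94), ([461.9, 259.3], 0.93), ([422.5, 272.8], 0.61), ([452.5, 282.2], 0.58)]
bolt_0 [([209.9, 221.0], 0.63), ([191.3, 290.0], 0.58), ([219.5, 261.6], 0.57), ([215.1, 289.9], 0.51), ([241.7, 262.0], 0.49)]
bolt_0_foot []
media_a [([242.2, 206.8], 0.84), ([219.1, 261.3], 0.72), ([407.7, 203.0], 0.51)]
media_b [([242.2, 206.8], 0.84), ([219.1, 261.3], 0.72), ([407.7, 203.0], 0.51)]
```

View pics/scene0.png

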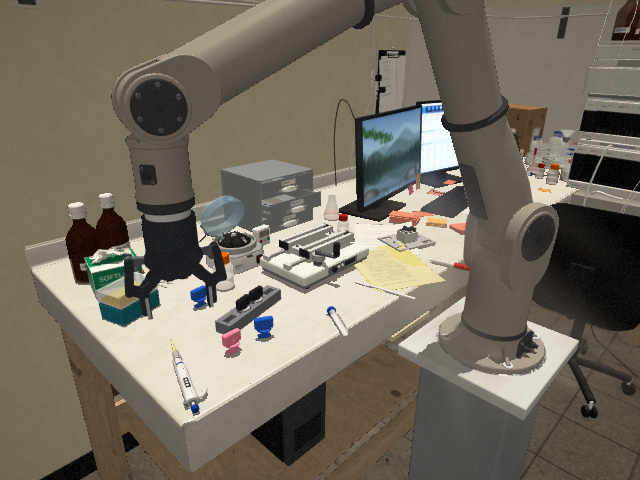

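View pics/top0.png

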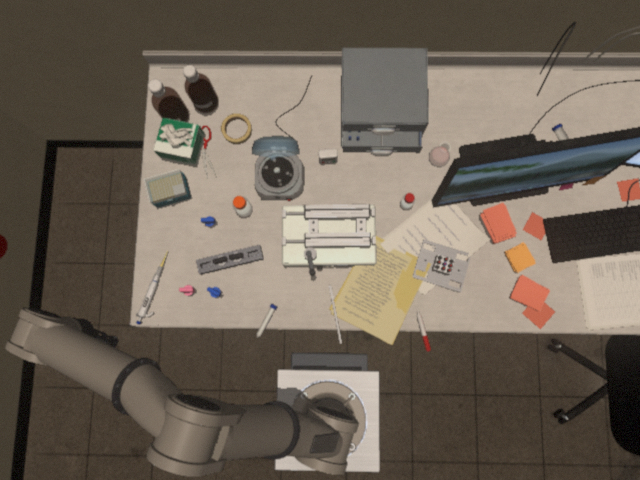

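```bash
python3 - <<'E'
from h import *
p=cam("top");s=cam("scene")
f=lambda q,c,w,h:cv2.resize(q["pixels"][c[1]:c[3],c[0]:c[2],::-1],(w,h),interpolation=cv2.INTER_CUBIC)
m=np.vstack([np.hstack([f(p,(180,205,280,305),300,300),f(p,(272,195,397,295),375,300)]),
 np.hstack([f(s,(190,270,290,370),300,300),f(s,(255,205,380,305),375,300)])])
cv2.imwrite("pics/m1.png",m)
def g(n,q): return bot.tip_of(n,q)[0]["xy"]
for n,z in[("tray_mid",.088),("tray_end",.088),("lever_grip",None),("lever_hinge",None),("bolt_stand",0),("vial_block",0),("vial_block_grip",.037)]:
    a,b=g(n,p),g(n,s);print(n,"tri",np.round(tri(p,a,s,b),4), "" if z is None else (np.round(atz(p,a,z),4),np.round(atz(s,b,z),4)))
for d in bot.tip_of("hole0",p): print("hole",np.round(atz(p,d["xy"],.012),4),np.round(d["xy"],1))
for d in bot.spot_in("bolt_0",p): print("bolt top",np.round(atz(p,d["xy"],.04),4),np.round(d["xy"],1),round(d["score"],2))
for d in bot.spot_in("bolt_0",s): print("bolt scene",np.round(atz(s,d["xy"],.04),4),np.round(d["xy"],1),round(d["score"],2))
for d in bot.spot_in("media_a",p): print("media",np.round(atz(p,d["xy"],.1),4),np.round(d["xy"],1),round(d["score"],2))
print(bot.spot_in("bolt_stand",p))
st()
E
```

```text
Traceback (most recent call last):
IndexError: list index out of range
```

View pics/m1.png

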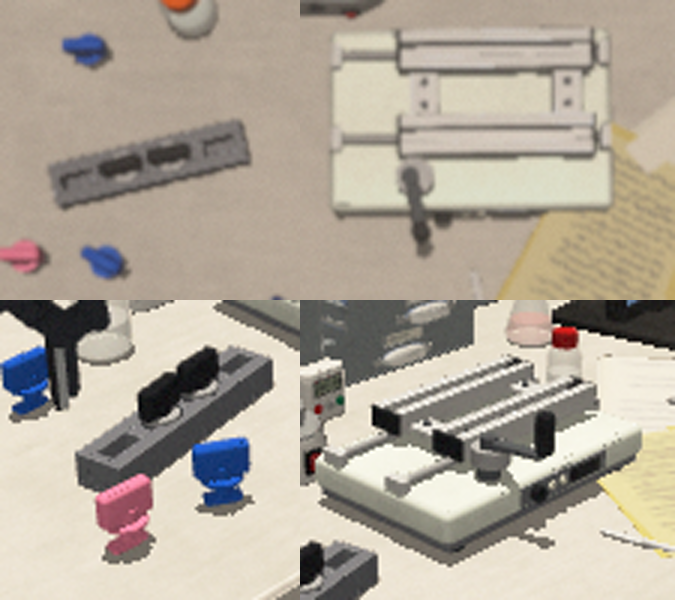

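```bash
cat >> h.py <<'E'
def rep(names,p,s):
    for n,z in names:
        A=[d for d in bot.tip_of(n,p)][:1];B=[d for d in bot.tip_of(n,s)][:1]
        a=A[0]["xy"] if A else None;b=B[0]["xy"] if B else None
        print(n,"tri",np.round(tri(p,a,s,b),4) if A and B else None,"top",np.round(atz(p,a,z),4) if A else None,"scn",np.round(atz(s,b,z),4) if B else None)
E
python3 - <<'E'
from h import *
p=cam("top");s=cam("scene")
rep([("tray_mid",.088),("tray_end",.088),("lever_grip",.1),("lever_hinge",.1),("bolt_stand",0),("vial_block",0),("vial_block_grip",.037)],p,s)
for d in bot.tip_of("hole0",p): print("hole",np.round(atz(p,d["xy"],.012),4),np.round(d["xy"],1))
for q in(p,s):
  for d in bot.spot_in("bolt_0",q): print("bolt",np.round(atz(q,d["xy"],.043),4),np.round(d["xy"],1),round(d["score"],2))
for d in bot.spot_in("media_a",p): print("media",np.round(atz(p,d["xy"],.09),4),np.round(d["xy"],1),round(d["score"],2))
print(bot.spot_in("bolt_stand",p))
# housing edges: deck corners at z=.052 from crop
for c in[(332,45),(332,208),(611,38),(611,205)]: print(np.round(atz(p,(272+c[0]/3-100,195+c[1]/3),.052),4))
for c in[(120,164),(169,156)]: print("wing",np.round(atz(p,(180+c[0]/3,205+c[1]/3),.058),4))
E
```

```text
tray_mid tri [ 0.603  -0.0236  0.0807] top [ 0.6    -0.0248  0.088 ] scn [ 0.5923 -0.0102  0.088 ]
tray_end tri [ 0.5945 -0.1264  0.0797] top [ 0.6005 -0.12    0.088 ] scn [ 0.5713 -0.1144  0.088 ]
lever_grip tri [ 0.6138 -0.3259 -0.0394] top [ 0.4903 -0.3996  0.1   ] scn [0.4848 0.0321 0.1   ]
lever_hinge tri [ 0.6038  0.1521 -0.1282] top [0.5127 0.0738 0.1   ] scn [0.369  0.4203 0.1   ]
bolt_stand tri [0.4915 0.3245 0.0085] top [0.4939 0.3275 0.    ] scn [0.5011 0.3155 0.    ]
vial_block tri [ 0.4938 -0.3549  0.0055] top [ 0.4908 -0.3586  0.    ] scn [ 0.505  -0.3637  0.    ]
vial_block_grip tri [ 0.493  -0.3725  0.0201] top [ 0.4828 -0.3741  0.037 ] scn [ 0.4776 -0.331   0.037 ]
hole [ 0.5484 -0.3291  0.012 ] [431.5 245.4]
hole [ 0.4278 -0.3989  0.012 ] [454.2 283. ]
hole [ 0.5043 -0.4216  0.012 ] [460.7 259.3]
hole [ 0.459  -0.2939  0.012 ] [421.  272.8]
bolt [0.4888 0.3502 0.043 ] [219.2 259.6] 0.68
bolt [0.6101 0.3917 0.043 ] [208.2 222.1] 0.6
bolt [0.4805 0.3013 0.043 ] [234.4 262.4] 0.59
bolt [0.3854 0.3655 0.043 ] [212.8 292.1] 0.53
bolt [0.3842 0.4465 0.043 ] [187.2 292.1] 0.42
bolt [0.4932 0.303  0.043 ] [256.3 296.8] 0.71
bolt [0.5934 0.4047 0.043 ] [200.2 297. ] 0.69
bolt [0.3827 0.3728 0.043 ] [262.  324.5] 0.65
bolt [0.5023 0.3427 0.043 ] [241.5 301.1] 0.63
bolt [0.3825 0.4576 0.043 ] [231.4 339.9] 0.55
media [0.6601 0.2721 0.09  ] [243.4 203.9] 0.9
media [ 0.4651 -0.3491  0.09  ] [443.4 268.3] 0.52
media [ 0.6643 -0.2445  0.09  ] [408.3 204.4] 0.5
[{'xy': [231.1, 260.2], 'score': 0.78}, {'xy': [338.6, 232.5], 'score': 0.53}, {'xy': [242.3, 204.9], 'score': 0.28}]
[0.6507 0.1517 0.052 ]
[0.4753 0.1467 0.052 ]
[ 0.6617 -0.1459  0.052 ]
[ 0.4824 -0.1457  0.052 ]
wing [0.4866 0.3444 0.058 ]
wing [0.4958 0.2931 0.058 ]
```

```bash
cat >> h.py <<'E'
def go(pos,yaw,o=None):
    """tool-frame motion to TCP pos (m), closing-direction yaw (rad, mod pi), tool straight down"""
    o=o or bot.get_obs();w=o["tool_rot"];r=R.from_quat([w[1],w[2],w[3],w[0]])
    best=None
    for k in(0,np.pi):
        y=np.array([np.cos(yaw+k),np.sin(yaw+k),0]);z=np.array([0,0,-1.]);x=np.cross(y,z)
        v=(r.inv()*R.from_matrix(np.c_[x,y,z])).as_rotvec()
        if best is None or np.linalg.norm(v)<np.linalg.norm(best): best=v
    print("turn",np.round(best,3),"shift",np.round(to_tool(pos,o),1))
E
python3 - <<'E'
from h import *
p=cam("top");s=cam("scene")
print("grip tri",tri(p,(313.9,274.5),s,(333.6,249.6)),"hinge",tri(p,(305.9,253.3),s,(319.5,242.6)))
for q in(p,s):
  for n in("lever_grip","lever_hinge"): print(n,[(np.round(d["xy"],1).tolist(),round(d["score"],2)) for d in bot.tip_of(n,q)])
# strut edges via crop px: long edges of struts (z=.088)
for c in[(400,30),(590,27),(400,155),(595,150),(400,115),(595,112)]: print(np.round(atz(p,(272+(c[0]-300)/3,195+c[1]/3),.088),4))
go((.555,-.18,.2),0.03)
E
```

```text
grip tri [0.44564774 0.0516933  0.11070774] hinge [0.49964607 0.06936244 0.1226797 ]
lever_grip [([313.9, 275.7], 0.78), ([430.4, 246.0], 0.19)]
lever_hinge [([308.6, 252.0], 0.85), ([441.3, 267.6], 0.65), ([228.8, 262.2], 0.3)]
lever_grip [([333.8, 250.2], 0.63), ([402.6, 242.3], 0.3)]
lever_hinge [([316.9, 242.7], 0.66)]
[0.6592 0.0773 0.088 ]
[ 0.6647 -0.1211  0.088 ]
[0.5268 0.0745 0.088 ]
[ 0.5347 -0.1263  0.088 ]
[0.5688 0.0754 0.088 ]
[ 0.5745 -0.1263  0.088 ]
turn [ 0.    -0.     1.151] shift [-581.8 -630.7   31.2]
```

Emit:
jog_arm --pt "0 0 1.15 -582 -631 31 0" --pt "0 0 1.15 -582 -631 31 0" --pt "0 0 1.15 -582 -631 31 0" --pt "0 0 1.15 -582 -631 31 0" --pt "0 0 1.15 -582 -631 31 0" --pt "0 0 1.15 -582 -631 31 0" --pt "0 0 1.15 -582 -631 31 0" --pt "0 0 1.15 -582 -631 31 0" --pt "0 0 1.15 -582 -631 31 0" --pt "0 0 1.15 -582 -631 31 0"

```text
t: 4.4
eef_pos: [0.4744, 0.0371, 0.2092]
tool_rot: [0.0, 0.696, 0.718, 0.001]
contact_force: [0.4, 0.9, 0.4]
gripper_width: 0.0
grasp_force: 0.0
```

```bash
python3 - <<'E'
from h import *
st();go((.555,-.18,.2),0.03)
E
```

```text
t 4.4 pos [0.4744 0.0371 0.2092] q [0.    0.696 0.718 0.001] J [-0.685  0.181  0.541  2.071 -0.118  0.917 -0.048] F [0.4 0.9 0.4] g 0.00018472948539409228
turn [ 0.001 -0.001  0.001] shift [-219.5   73.7    9.1]
```

Emit:
jog_arm --pt "0 0 0 -60 20 3 0" --pt "0 0 0 -120 40 6 0" --pt "0 0 0 -180 60 9 0" --pt "0 0 0 -219 74 9 0" --pt "0 0 0 -219 74 9 0" --pt "0 0 0 -219 74 65 0" --pt "0 0 0 -219 74 115 0" --pt "0 0 0 -219 74 141 0" --pt "0 0 0 -219 74 141 0"

```text
t: 5.52
eef_pos: [0.5529, -0.176, 0.066]
tool_rot: [-0.002, 0.696, 0.718, -0.001]
contact_force: [0.2, 0.1, 0.6]
gripper_width: -0.0
grasp_force: 0.0
```

```bash
python3 - <<'E'
from h import *
st();go((.555,-.11,.069),0.03)
p=cam("top");save(p,"t2.png",(272,195,397,295),5)
E
```

```text
t 5.525 pos [ 0.5529 -0.176   0.066 ] q [-0.002  0.696  0.718 -0.001] J [-0.176  0.584  0.502  1.938 -0.411  0.727  0.603] F [0.2 0.1 0.6] g -0.0002023823180283086
turn [-0.004 -0.002  0.002] shift [65.9  4.2 -2.9]
```

View pics/t2.png

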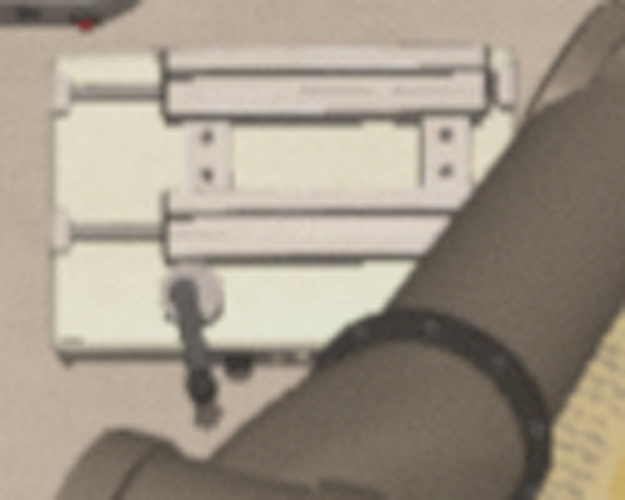

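Emit:
jog_arm --pt "0 0 0 12 2 -2 0" --pt "0 0 0 24 2 -3 0" --pt "0 0 0 34 2 -3 0" --pt "0 0 0 40 1 -3 0" --pt "0 0 0 46 1 -3 0" --pt "0 0 0 52 1 -3 0" --pt "0 0 0 56 1 -3 0" --pt "0 0 0 60 1 -3 0" --pt "0 0 0 60 1 -3 0"

```text
t: 6.7
eef_pos: [0.5532, -0.117, 0.0704]
tool_rot: [-0.001, 0.696, 0.718, -0.0]
contact_force: [0.7, -0.1, 0.8]
gripper_width: 0.002
grasp_force: 0.0
```

```bash
python3 - <<'E'
from h import *
st()
p=cam("top")
for n in ("tray_mid","tray_end"):print([np.round(atz(p,d["xy"],.088),4) for d in bot.tip_of(n,p)[:2]])
E
```

```text
t 6.7 pos [ 0.5532 -0.117   0.0704] q [-0.001  0.696  0.718 -0.   ] J [-0.29   0.557  0.511  1.974 -0.407  0.713  0.501] F [ 0.7 -0.1  0.8] g 0.0017014643692513241
[array([ 0.5924, -0.0025,  0.088 ])]
[array([ 0.6076, -0.1029,  0.088 ]), array([ 0.66  , -0.2425,  0.088 ])]
```

Emit:
jog_arm --pt "0 0 0 3 0 0 0" --pt "0 0 0 5 0 0 0" --pt "0 0 0 7 0 0 0" --pt "0 0 0 8 0 0 0"

```text
t: 7.35
eef_pos: [0.5531, -0.1105, 0.0707]
tool_rot: [0.0, 0.696, 0.718, -0.0]
contact_force: [-0.0, -4.8, -1.8]
gripper_width: -0.0
grasp_force: 2.5
```

Emit:
jog_arm --pt "0 0 0 2 0 0 0" --pt "0 0 0 4 0 0 0" --pt "0 0 0 4 0 0 0"

```text
t: 7.72
eef_pos: [0.5531, -0.1105, 0.0707]
tool_rot: [0.003, 0.697, 0.717, -0.002]
contact_force: [0.7, -13.6, -5.5]
gripper_width: -0.003
grasp_force: 6.4
```

Emit:
jog_arm --pt "0 0 0 -25 0 0 40" --pt "0 0 0 -40 0 -60 85" --pt "0 0 0 -40 0 -110 85" --pt "0 0 0 -40 0 -150 85" --pt "0 0 0 -80 20 -150 85" --pt "0 0 0 -120 40 -150 85" --pt "0 0 0 -120 40 -150 85"

```text
t: 8.6
eef_pos: [0.5975, -0.2275, 0.221]
tool_rot: [0.001, 0.697, 0.717, -0.0]
contact_force: [-0.2, 0.1, -0.3]
gripper_width: 0.996
grasp_force: 0.0
```

```bash
python3 - <<'E'
from h import *
st()
p=cam("top");s=cam("scene")
save(p,"t3.png",(272,195,397,295),5); save(s,"s3.png",(270,205,380,305),5)
rep([("lever_grip",.105),("lever_hinge",.105),("tray_mid",.088),("tray_end",.088)],p,s)
for n in("lever_grip","lever_hinge"):
  for q in(p,s): print(n,[(np.round(d["xy"],1).tolist(),round(d["score"],2)) for d in bot.tip_of(n,q)])
E
```

```text
t 8.6 pos [ 0.5975 -0.2275  0.221 ] q [ 0.001  0.697  0.717 -0.   ] J [-0.184  0.486  0.63   1.69  -0.318  1.069  0.572] F [-0.2  0.1 -0.3] g 0.9963225819055483
lever_grip tri [0.4511 0.0451 0.106 ] top [0.446  0.0408 0.105 ] scn [0.459  0.0464 0.105 ]
lever_hinge tri [0.508  0.064  0.1138] top [0.5102 0.0652 0.105 ] scn [0.5213 0.049  0.105 ]
tray_mid tri [0.5978 0.0043 0.0858] top [0.5986 0.0054 0.088 ] scn [0.5923 0.0072 0.088 ]
tray_end tri [ 0.6033 -0.3084  0.0382] top [ 0.4971 -0.3966  0.088 ] scn [ 0.6006 -0.0986  0.088 ]
lever_grip [([315.6, 272.2], 0.79)]
lever_grip [([334.7, 250.0], 0.83)]
lever_hinge [([308.0, 251.2], 0.96), ([312.9, 272.7], 0.41)]
lever_hinge [([318.5, 244.1], 0.67)]
```

View pics/t3.png

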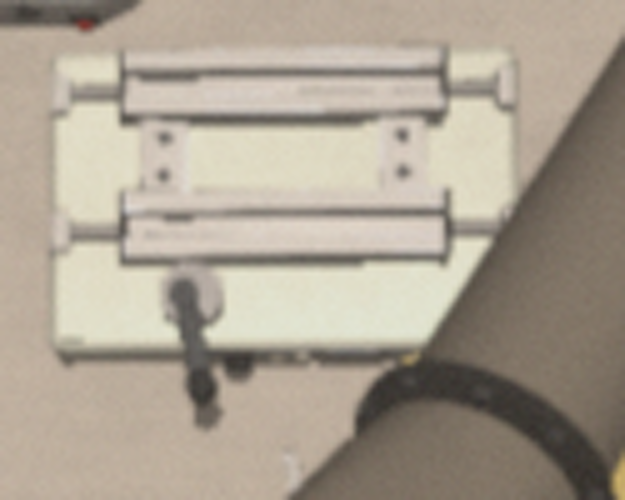

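View pics/s3.png

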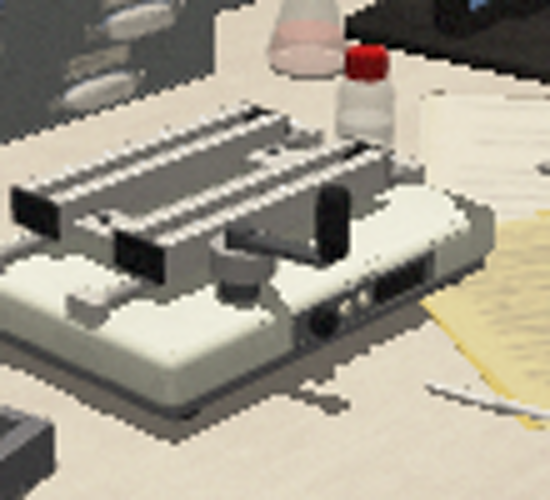

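```bash
python3 - <<'E'
from h import *
p=cam("top");s=cam("scene")
print("grip",tri(p,(312.4,272),s,(336.5,247.4)),"hinge",tri(p,(308,253.3),s,(319,242.5)))
g=atz(p,(312.4,271.7),.119);print("top z.119",g,"scene->",proj(s,g),"want",(336.4,243))
for G in((.449,.0475,.106),(.447,.05,.106)):
  print(proj(p,G),proj(s,G))
go((.449,.048,.16),0.03)
E
```

```text
grip [0.44620792 0.05095537 0.11817431] hinge [0.50217822 0.06493806 0.1204299 ]
top z.119 [0.44586524 0.04999424 0.119     ] scene-> [337.35415536 247.14278469] want (336.4, 243)
[313.39586727 271.15717729] [337.03975268 250.8017487 ]
[312.56074125 271.80130693] [336.96064771 251.26154757]
turn [ 0.    -0.     0.001] shift [ 277.  -139.4   60.7]
```

Emit:
jog_arm --pt "0 0 0 60 -30 0 70" --pt "0 0 0 120 -60 0 70" --pt "0 0 0 180 -90 20 70" --pt "0 0 0 240 -120 40 70" --pt "0 0 0 278 -141 60 70" --pt "0 0 0 278 -141 60 70" --pt "0 0 0 278 -141 60 70" --pt "0 0 0 278 -141 60 70"

```text
t: 10.4
eef_pos: [0.4487, 0.0477, 0.1614]
tool_rot: [0.001, 0.697, 0.717, 0.001]
contact_force: [1.2, 0.3, 0.8]
gripper_width: 0.819
grasp_force: 0.0
```

```bash
python3 - <<'E'
from h import *
st();go((.447,.049,.097),0.03)
s=cam("scene");save(s,"s4.png",(240,150,400,290),4)
E
```

```text
t 10.4 pos [0.4487 0.0477 0.1614] q [0.001 0.697 0.717 0.001] J [-0.755  0.218  0.586  2.173 -0.169  0.792 -0.033] F [1.2 0.3 0.8] g 0.8191358700751319
turn [ 0.002  0.    -0.001] shift [ 1.4 -1.8 64.4]
```

View pics/s4.png

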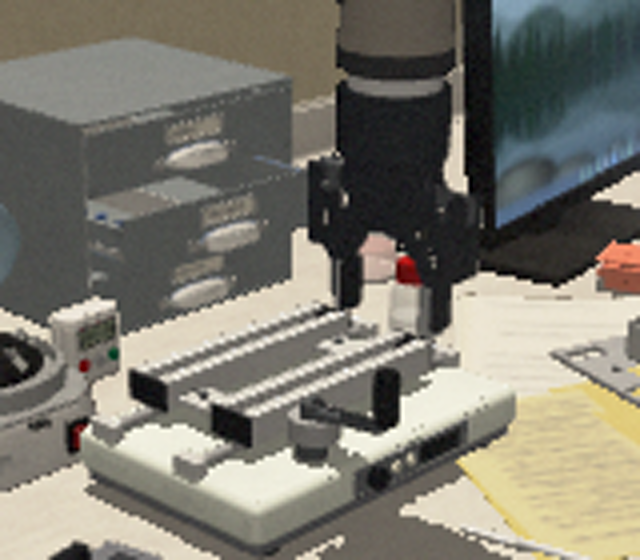

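Emit:
jog_arm --pt "0 0 0 1 -2 30 70" --pt "0 0 0 1 -2 60 70" --pt "0 0 0 1 -2 62 70" --pt "0 0 0 1 -2 62 10" --pt "0 0 0 1 -2 62 10" --pt "0 0 0 1 -2 62 10" --pt "0 0 0 1 -2 62 10" --pt "0 0 0 1 -2 62 10" --grip_force 30

```text
t: 11.45
eef_pos: [0.446, 0.05, 0.0996]
tool_rot: [0.0, 0.696, 0.718, 0.001]
contact_force: [-1.4, 0.4, 6.8]
gripper_width: 0.208
grasp_force: 29.3
```

```bash
python3 - <<'E'
from h import *
st()
c=np.array([.506,.0645]);g=bot.get_obs()["eef_pos"][:2]
print(g-c,np.linalg.norm(g-c))
E
```

```text
t 11.45 pos [0.446  0.05   0.0996] q [0.    0.696 0.718 0.001] J [-0.697  0.334  0.531  2.225 -0.281  0.644  0.067] F [-1.4  0.4  6.8] g 0.2080245149430011
[-0.06003044 -0.01445804] 0.06174697595202697
```

Emit:
jog_arm --pt "0 0 0 -8 2 0 10" --pt "0 0 0 -15.4 5.4 0 10" --pt "0 0 0 -22 9.5 0 10" --pt "0 0 0 -28.2 14.1 0 10" --pt "0 0 0 -33.5 19.5 0 10" --pt "0 0 0 -38.5 25.7 0 10" --pt "0 0 0 -42.5 32.5 0 10" --pt "0 0 0 -45.5 39.4 0 10" --pt "0 0 0 -45.5 39.4 0 10" --grip_force 40

```text
t: 12.58
eef_pos: [0.4796, 0.0012, 0.0979]
tool_rot: [-0.003, 0.697, 0.717, -0.006]
contact_force: [-17.1, -12.4, 15.5]
gripper_width: 0.209
grasp_force: 42.3
```

Emit:
jog_arm --pt "0 0 0 -6 5 0 10" --pt "0 0 0 -10 10 0 10" --pt "0 0 0 -11 14 0 10" --pt "0 0 0 -12 18 0 10" --pt "0 0 0 -13 22 0 10" --pt "0 0 0 -13 25 0 10" --pt "0 0 0 -13 25 0 10" --grip_force 60

```text
t: 13.45
eef_pos: [0.5054, -0.0091, 0.0978]
tool_rot: [-0.004, 0.696, 0.718, -0.005]
contact_force: [-14.5, -5.6, 11.4]
gripper_width: 0.197
grasp_force: 58.4
```

```bash
python3 - <<'E'
from h import *
st()
p=cam("top");s=cam("scene")
m=np.hstack([cv2.resize(p["pixels"][195:295,272:397,::-1],(400,320),interpolation=2),cv2.resize(s["pixels"][205:305,270:395,::-1],(400,320),interpolation=2)])
cv2.imwrite("pics/m5.png",m)
rep([("lever_grip",.11),("lever_hinge",.11),("tray_mid",.088)],p,s)
E
```

```text
t 13.45 pos [ 0.5054 -0.0091  0.0978] q [-0.004  0.696  0.718 -0.005] J [-0.523  0.429  0.519  2.091 -0.32   0.711  0.236] F [-14.5  -5.6  11.4] g 0.19706217681696944
lever_grip tri None top None scn [ 0.5247 -0.0161  0.11  ]
lever_hinge tri [ 0.6388 -0.2358 -0.0074] top [ 0.5342 -0.3004  0.11  ] scn [0.5255 0.0498 0.11  ]
tray_mid tri [0.6011 0.0007 0.0791] top [ 0.5974 -0.0009  0.088 ] scn [0.588  0.0166 0.088 ]
```

View pics/m5.png

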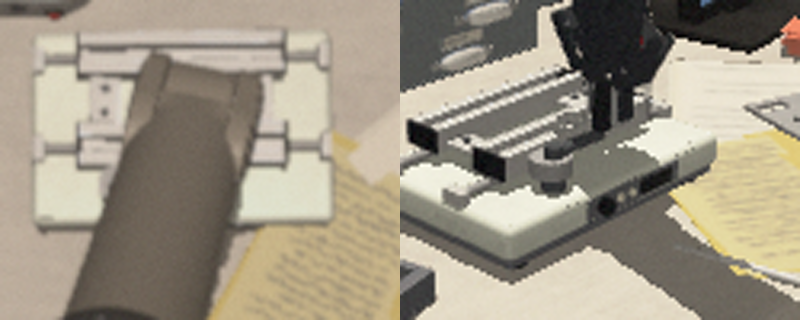

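Emit:
jog_arm --pt "0 0 0 0 4 0 10" --pt "0 0 0 0 8 0 10" --pt "0 0 0 0 11 0 10" --pt "0 0 0 0 11 0 10"

```text
t: 14.35
eef_pos: [0.5142, -0.0104, 0.0977]
tool_rot: [-0.005, 0.697, 0.717, -0.006]
contact_force: [-22.3, -9.4, 18.8]
gripper_width: 0.185
grasp_force: 57.4
```

Emit:
jog_arm --pt "0 0 0 0 3 0 10" --pt "0 0 0 0 6 0 10" --pt "0 0 0 0 6 0 10"

```text
t: 14.72
eef_pos: [0.5145, -0.0106, 0.0973]
tool_rot: [-0.009, 0.697, 0.717, -0.01]
contact_force: [-38.3, -9.9, 36.4]
gripper_width: 0.189
grasp_force: 59.7
```

Emit:
jog_arm --pt "0 0 0 0 -9 0 10" --pt "0 0 0 0 -12 0 40" --pt "0 0 0 0 -12 0 40" --pt "0 0 0 0 -12 0 40" --pt "0 0 0 0 -12 -40 40" --pt "0 0 0 -60 -20 -100 85" --pt "0 0 0 -120 -30 -120 85" --pt "0 0 0 -180 -40 -120 85" --pt "0 0 0 -220 -50 -120 85"

```text
t: 15.85
eef_pos: [0.4863, -0.2291, 0.2199]
tool_rot: [0.001, 0.696, 0.719, 0.001]
contact_force: [0.6, -0.4, -0.9]
gripper_width: 0.999
grasp_force: 0.0
```

```bash
python3 - <<'E'
from h import *
st()
p=cam("top");s=cam("scene")
m=np.hstack([cv2.resize(p["pixels"][195:305,272:482,::-1],(630,330),interpolation=2)])
m2=cv2.resize(s["pixels"][195:305,270:480,::-1],(630,330),interpolation=2)
cv2.imwrite("pics/m6.png",np.vstack([m,m2])[:600])
rep([("lever_grip",.11),("lever_hinge",.11),("tray_mid",.088),("vial_block",0),("vial_block_grip",.037)],p,s)
for q in(p,s):
  for d in bot.tip_of("hole0",q): print("hole",np.round(atz(q,d["xy"],.012),4),np.round(d["xy"],1),round(d["score"],2))
E
```

```text
t 15.85 pos [ 0.4863 -0.2291  0.2199] q [0.001 0.696 0.719 0.001] J [-0.228  0.305  0.68   1.933 -0.23   0.978  0.591] F [ 0.6 -0.4 -0.9] g 0.9988228502730193
lever_grip tri [5.114e-01 3.000e-04 1.255e-01] top [ 0.5085 -0.004   0.11  ] scn [ 0.5444 -0.025   0.11  ]
lever_hinge tri [0.5098 0.0633 0.1212] top [0.5086 0.0613 0.11  ] scn [0.5324 0.0461 0.11  ]
tray_mid tri [0.5943 0.0029 0.084 ] top [ 5.898e-01 -4.000e-04  8.800e-02] scn [0.5922 0.0117 0.088 ]
vial_block tri None top None scn [ 0.4951 -0.3618  0.    ]
vial_block_grip tri [ 0.4898 -0.37    0.0182] top [ 0.484  -0.3682  0.037 ] scn [ 0.4676 -0.3281  0.037 ]
hole [ 0.4632 -0.294   0.012 ] [421.  271.5] 0.82
hole [ 0.4307 -0.3977  0.012 ] [453.8 282.1] 0.73
hole [ 0.4979 -0.4237  0.012 ] [461.4 261.3] 0.63
hole [0.4894 0.3478 0.012 ] [222.  260.7] 0.37
hole [ 0.4162 -0.3656  0.012 ] [424.2 244.2] 0.87
hole [ 0.4398 -0.2866  0.012 ] [405.4 248.7] 0.84
hole [ 0.4891 -0.3801  0.012 ] [409.  237.4] 0.75
hole [ 0.556  -0.3161  0.012 ] [383.2 237.1] 0.74
```

View pics/m6.png

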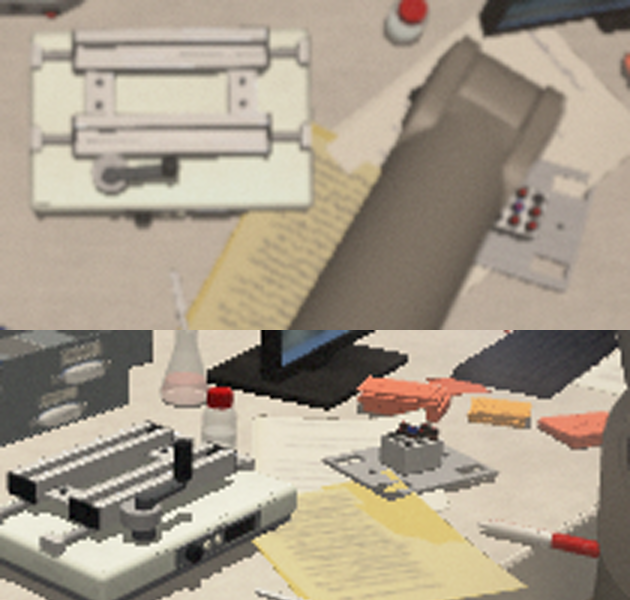

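```bash
python3 - <<'E'
from h import *
p=cam("top")
px=dict(A=(430,245),C=(461.4,259.3),D=(421.5,272.4),B=(453.8,282.6))
W=np.array([atz(p,px[k],.012)[:2] for k in"ACDB"])
# A: back-left(+45,+55)? D front-left(-45,+55), C back-right(45,-55), B front-right(-45,-55)
M=np.array([(45,55),(45,-55),(-45,55),(-45,-55)])/1000.
wc=W.mean(0);H=M.T@(W-wc);U,S,Vt=np.linalg.svd(H);Rm=(Vt.T@U.T)
print("centre",wc,"yaw",np.arctan2(Rm[1,0],Rm[0,0]),"res mm",np.round((W-wc-M@Rm.T)*1000,1).tolist())
print("vial caps centroid",atz(p,(445.3,265),.06))
y=np.arctan2(Rm[1,0],Rm[0,0]);go((wc[0],wc[1],.1),y)
E
```

```text
centre [ 0.48583719 -0.36033104] yaw -0.3464290718391896 res mm [[2.8, -0.4], [-5.1, 3.5], [-1.9, -2.2], [4.2, -0.9]]
vial caps centroid [ 0.47912592 -0.36158267  0.06      ]
turn [ 0.    -0.     0.378] shift [-133.1   -3.9  118.7]
```

Emit:
jog_arm --pt "0 0 0.18 -60 -2 30 85" --pt "0 0 0.378 -120 -4 60 85" --pt "0 0 0.378 -133 -5 105 85" --pt "0 0 0.378 -133 -5 105 85" --pt "0 0 0.378 -133 -5 105 85"

```text
t: 17.23
eef_pos: [0.4852, -0.3602, 0.1146]
tool_rot: [0.0, 0.818, 0.575, 0.0]
contact_force: [-0.3, 0.5, 0.9]
gripper_width: 0.997
grasp_force: 0.0
```

```bash
python3 - <<'E'
from h import *
o=st();go((.484,-.361,.02),-.346)
s=cam("scene");save(s,"s7.png",(340,150,480,270),5)
e=o["eef_pos"];print("tcp px",proj(s,e),"below at block top",proj(s,(e[0],e[1],.047)))
for n in("vial_block_grip","vial_block"): print([(np.round(d["xy"],1),d["score"]) for d in bot.tip_of(n,s)])
E
```

```text
t 17.225 pos [ 0.4852 -0.3602  0.1146] q [0.    0.818 0.575 0.   ] J [ 0.045  0.583  0.676  1.865 -0.473  0.859  0.611] F [-0.3  0.5  0.9] g 0.9968809788290385
turn [ 0.001 -0.    -0.   ] shift [-1.2 -0.9 94.6]
tcp px [409.13080291 211.84208907] below at block top [407.53119558 230.01361841]
[(array([408.5, 234.4]), 0.56)]
[(array([404.6, 241.3]), 0.79), (array([385.8, 237.2]), 0.51), (array([242. , 314.4]), 0.31)]
```

View pics/s7.png

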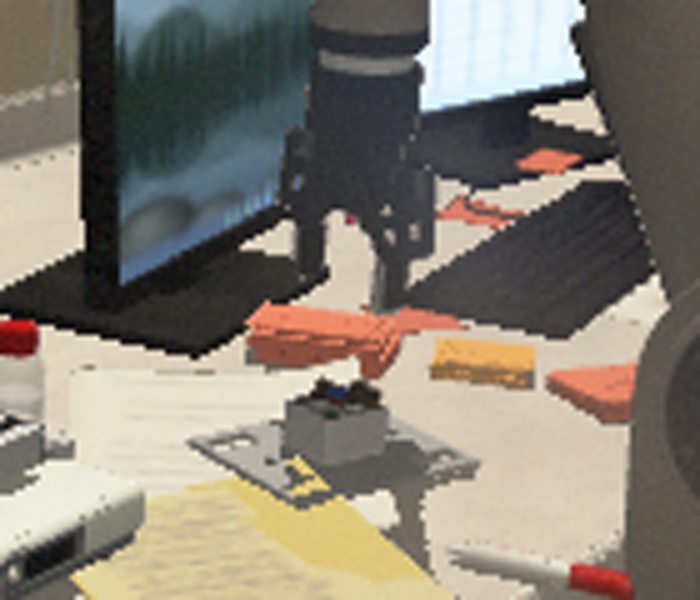

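Emit:
jog_arm --pt "0 0 0 -1 -1 45 85" --pt "0 0 0 -1 -1 80 85" --pt "0 0 0 -1 -1 95 85" --pt "0 0 0 -1 -1 95 70" --pt "0 0 0 -1 -1 95 58" --pt "0 0 0 -1 -1 95 45" --pt "0 0 0 -1 -1 95 40" --pt "0 0 0 -1 -1 95 40" --grip_force 60

```text
t: 18.38
eef_pos: [0.4843, -0.362, 0.0207]
tool_rot: [0.001, 0.819, 0.574, 0.001]
contact_force: [-0.4, 1.6, 6.3]
gripper_width: 0.578
grasp_force: 60.8
```

```bash
python3 - <<'E'
from h import *
st()
E
```

```text
t 18.375 pos [ 0.4843 -0.362   0.0207] q [0.001 0.819 0.574 0.001] J [ 0.125  0.709  0.571  1.903 -0.581  0.697  0.696] F [-0.4  1.6  6.3] g 0.577845792654162
```

Emit:
jog_arm --pt "0 0 0 0 0 -30 40" --pt "0 0 0 0 0 -80 40" --pt "0 0 0 0 0 -130 40" --pt "0 0 0 0 0 -135 40"

```text
t: 18.88
eef_pos: [0.4847, -0.3627, 0.1574]
tool_rot: [0.003, 0.819, 0.574, 0.002]
contact_force: [0.5, 0.8, -7.7]
gripper_width: 0.575
grasp_force: 65.3
```

```bash
cat >> h.py <<'E'
def rect(p,z,x0,x1,y0,y1,step=.001):
    xs=np.arange(x0,x1,step);ys=np.arange(y0,y1,step)
    X,Y=np.meshgrid(xs,ys,indexing="ij")
    K=np.array(p["camera_matrix"]);T=np.array(p["T"])
    P=np.stack([X,Y,np.full_like(X,z)],-1)-T[:3,3];c=P@T[:3,:3];u=c@K.T
    g=cv2.cvtColor(p["pixels"],cv2.COLOR_RGB2GRAY)
    return xs,ys,cv2.remap(g,(u[...,0]/u[...,2]).astype(np.float32),(u[...,1]/u[...,2]).astype(np.float32),cv2.INTER_CUBIC)
E
python3 - <<'E'
from h import *
st()
p=cam("top");np.save("ptop.npy",p["pixels"])
xs,ys,I=rect(p,.088,.51,.69,-.13,.13)
for a,b in((-.09,-.03),(.03,.09)):
    m=(ys>a)&(ys<b);pr=I[:,m].mean(1);print(a,b,[(int(round(x*1000)),int(v)) for x,v in zip(xs,pr)][::2])
# yaw: maximise sharpness of profile
best=[]
for yaw in np.arange(-.06,.12,.005):
    acc=[]
    for j,y in enumerate(ys):
        if abs(y)<.09: acc.append(np.interp(xs,xs+yaw*y*1,I[:,j].astype(float)))
    # x of a line: x=x0 - yaw*y ; shift by +yaw*y aligns
    best.append((np.abs(np.diff(np.mean(acc,0))**2).sum(),round(yaw,3)))
print(sorted(best)[-5:])
pe=I[(xs>.53)&(xs<.66)].astype(float)
m=(xs>.545)&(xs<.575);pr=I[m].mean(0);print([(int(round(y*1000)),int(v)) for y,v in zip(ys,pr) if abs(abs(y)-.1)<.012])
E
```

```text
t 18.875 pos [ 0.4847 -0.3627  0.1574] q [0.003 0.819 0.574 0.002] J [ 0.012  0.53   0.723  1.839 -0.432  0.929  0.583] F [ 0.5  0.8 -7.7] g 0.5753473987182696
-0.09 -0.03 [(510, 223), (512, 222), (514, 222), (516, 222), (518, 222), (520, 222), (522, 219), (524, 213), (526, 188), (528, 151), (530, 116), (532, 125), (534, 168), (536, 195), (538, 209), (540, 206), (542, 207), (544, 208), (546, 210), (548, 211), (550, 212), (552, 211), (554, 194), (556, 163), (558, 124), (560, 124), (562, 162), (564, 190), (566, 206), (568, 205), (570, 205), (572, 205), (574, 206), (576, 207), (578, 206), (580, 203), (582, 200), (584, 197), (586, 198), (588, 203), (590, 206), (592, 208), (594, 208), (596, 208), (598, 208), (600, 208), (602, 206), (604, 203), (606, 200), (608, 199), (610, 197), (612, 193), (614, 181), (616, 165), (618, 142), (620, 129), (622, 132), (624, 155), (626, 184), (628, 197), (630, 202), (632, 199), (634, 194), (636, 192), (638, 195), (640, 202), (642, 197), (644, 176), (646, 138), (648, 117), (650, 141), (652, 177), (654, 195), (656, 203), (658, 200), (660, 201), (662, 193), (66
[... 1378 characters left out ...]
, np.float64(0.03)), (np.float64(8797.97825683951), np.float64(0.02)), (np.float64(8859.674939236109), np.float64(0.025))]
[(-112, 193), (-111, 193), (-110, 194), (-109, 194), (-108, 194), (-107, 193), (-106, 194), (-105, 196), (-104, 194), (-103, 182), (-102, 168), (-101, 153), (-100, 136), (-99, 125), (-98, 120), (-97, 125), (-96, 138), (-95, 156), (-94, 171), (-93, 179), (-92, 183), (-91, 187), (-90, 189), (-89, 188), (88, 190), (89, 191), (90, 191), (91, 191), (92, 191), (93, 193), (94, 194), (95, 195), (96, 197), (97, 198), (98, 193), (99, 185), (100, 175), (101, 163), (102, 149), (103, 138), (104, 135), (105, 143), (106, 159), (107, 177), (108, 192), (109, 199), (110, 203), (111, 207)]
```

```bash
python3 - <<'E'
from h import *
go((.5975,.003,.157),.025)
E
```

```text
turn [ 0.003  0.    -0.372] shift [381.4 -17.1  -1.3]
```

Emit:
jog_arm --pt "0 0 -0.04 38 -2 -1 40" --pt "0 0 -0.09 84 -4 -1 40" --pt "0 0 -0.14 130 -6 -1 40" --pt "0 0 -0.19 180 -8 -1 40" --pt "0 0 -0.24 230 -10 -1 40" --pt "0 0 -0.29 280 -13 -1 40" --pt "0 0 -0.34 330 -15 -1 40" --pt "0 0 -0.372 365 -17 -1 40" --pt "0 0 -0.372 381 -17 -1 40" --pt "0 0 -0.372 381 -17 -1 40"

```text
t: 20.18
eef_pos: [0.5959, 0.0037, 0.1533]
tool_rot: [-0.001, 0.698, 0.716, -0.001]
contact_force: [-1.0, 0.4, -6.6]
gripper_width: 0.575
grasp_force: 65.1
```

```bash
python3 - <<'E'
from h import *
st();go((.5975,.003,.118),.025)
s=cam("scene");save(s,"s8.png",(250,170,400,290),5)
E
```

```text
t 20.175 pos [0.5959 0.0037 0.1533] q [-0.001  0.698  0.716 -0.001] J [-0.566  0.494  0.611  1.853 -0.353  0.906  0.237] F [-1.   0.4 -6.6] g 0.5754643367195644
turn [-0.003  0.     0.001] shift [-0.7  1.6 35.2]
```

View pics/s8.png

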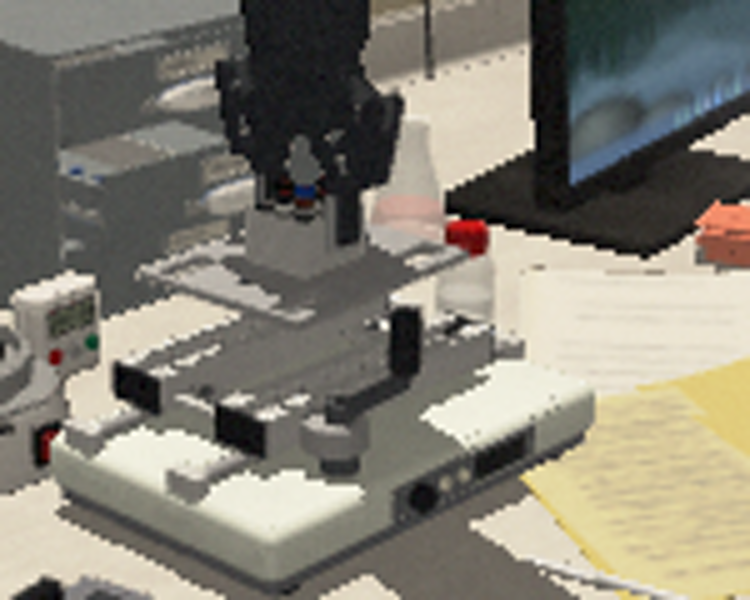

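Emit:
jog_arm --pt "0 0 0.001 -1 2 12 40" --pt "0 0 0.001 -1 2 24 40" --pt "0 0 0.001 -1 2 36 40" --pt "0 0 0.001 -1 2 36 40" --pt "0 0 0.001 -1 2 36 40"

```text
t: 20.85
eef_pos: [0.599, 0.0018, 0.1188]
tool_rot: [0.0, 0.699, 0.715, 0.0]
contact_force: [0.5, 0.5, -6.8]
gripper_width: 0.574
grasp_force: 65.0
```

Emit:
jog_arm --pt "0 0 0 0 0 3 40" --pt "0 0 0 0 0 6 40" --pt "0 0 0 0 0 9 40" --pt "0 0 0 0 0 9 40"

```text
t: 21.35
eef_pos: [0.5986, 0.002, 0.1094]
tool_rot: [-0.0, 0.699, 0.716, -0.0]
contact_force: [-0.2, 0.8, -5.9]
gripper_width: 0.579
grasp_force: 65.0
```

Emit:
jog_arm --pt "0 0 0 0 -0.5 1.5 40" --pt "0 0 0 0 -0.5 3 40" --pt "0 0 0 0 -0.5 4 40" --pt "0 0 0 0 -0.5 4 40"

```text
t: 21.85
eef_pos: [0.5983, 0.0019, 0.1056]
tool_rot: [-0.0, 0.699, 0.716, -0.0]
contact_force: [-0.5, -0.6, -6.1]
gripper_width: 0.576
grasp_force: 65.1
```

Emit:
jog_arm --pt "0 0 0 0 0 1.5 40" --pt "0 0 0 0 0 3 40" --pt "0 0 0 0 0 4.5 40" --pt "0 0 0 0 0 4.5 40"

```text
t: 22.35
eef_pos: [0.5982, 0.0019, 0.1028]
tool_rot: [-0.001, 0.699, 0.715, 0.0]
contact_force: [-8.0, 1.0, 11.3]
gripper_width: 0.574
grasp_force: 67.1
```

Emit:
jog_arm --pt "0 0 0 0 0 -2 40" --pt "0 0 0 0 0 -2 60" --pt "0 0 0 0 0 -2 85" --pt "0 0 0 0 0 -2 85" --pt "0 0 0 0 0 -2 85" --pt "0 0 0 0 0 -50 85" --pt "0 0 0 0 0 -100 85" --pt "0 0 0 60 0 -120 85" --pt "0 0 0 120 0 -120 85" --pt "0 0 0 180 0 -120 85"

```text
t: 23.6
eef_pos: [0.5941, 0.1839, 0.2219]
tool_rot: [0.0, 0.699, 0.715, 0.001]
contact_force: [0.9, 0.6, 0.3]
gripper_width: 0.995
grasp_force: 0.0
```

Emit:
jog_arm --pt "0 0 0 60 -30 0 85" --pt "0 0 0 100 -60 0 85"

```text
t: 23.85
eef_pos: [0.5306, 0.2831, 0.2211]
tool_rot: [0.0, 0.698, 0.716, 0.0]
contact_force: [1.0, 0.9, 0.4]
gripper_width: 0.999
grasp_force: 0.0
```

```bash
python3 - <<'E'
from h import *
o=st()
p=cam("top");s=cam("scene")
m=cv2.resize(p["pixels"][195:305,180:400,::-1],(800,400),interpolation=2)
cv2.imwrite("pics/m9.png",np.vstack([m,np.hstack([cv2.resize(s["pixels"][200:270,260:400,::-1],(400,200),interpolation=2),cv2.resize(s["pixels"][275:335,210:330,::-1],(400,200),interpolation=2)])]))
rep([("vial_block",.082),("vial_block_grip",.119),("bolt_stand",0),("lever_grip",.11)],p,s)
for d in bot.tip_of("hole0",p): print("hole",np.round(atz(p,d["xy"],.094),4),np.round(d["xy"],1),round(d["score"],2))
for q in(p,s):
  for d in bot.spot_in("bolt_0",q): print("bolt",np.round(atz(q,d["xy"],.048),4),np.round(d["xy"],1),round(d["score"],2))
E
```

```text
t 23.85 pos [0.5306 0.2831 0.2211] q [0.    0.698 0.716 0.   ] J [-1.057  0.414  0.615  1.781 -0.274  1.032 -0.315] F [1.  0.9 0.4] g 0.9987398517143309
vial_block tri [ 0.7145  0.0774 -0.2177] top [0.5932 0.0028 0.082 ] scn [0.3904 0.4132 0.082 ]
vial_block_grip tri [0.606  0.0013 0.1117] top [ 0.5996 -0.0031  0.119 ] scn [0.5991 0.0168 0.119 ]
bolt_stand tri [ 0.5045  0.3248 -0.0055] top [0.5019 0.3217 0.    ] scn [0.4998 0.3312 0.    ]
lever_grip tri [ 0.5166 -0.0019  0.1153] top [ 0.5165 -0.0026  0.11  ] scn [ 0.5264 -0.0109  0.11  ]
hole [ 0.6463 -0.0423  0.094 ] [343.5 209. ] 0.75
hole [0.5496 0.0507 0.094 ] [313.1 239.2] 0.74
hole [0.6429 0.0596 0.094 ] [310.8 209.7] 0.63
hole [ 0.5569 -0.0561  0.094 ] [347.7 237.3] 0.63
bolt [0.4834 0.2939 0.048 ] [236.5 261.3] 0.65
bolt [0.3948 0.4477 0.048 ] [186.6 288.6] 0.61
bolt [0.3663 0.3758 0.048 ] [265.4 326. ] 0.88
bolt [0.5973 0.4073 0.048 ] [198.3 295.1] 0.82
bolt [0.3627 0.4678 0.048 ] [232.7 343.8] 0.75
bolt [0.5008 0.3407 0.048 ] [242.4 299.3] 0.73
bolt [0.4833 0.3076 0.048 ] [257.2 297.1] 0.47
```

View pics/m9.png

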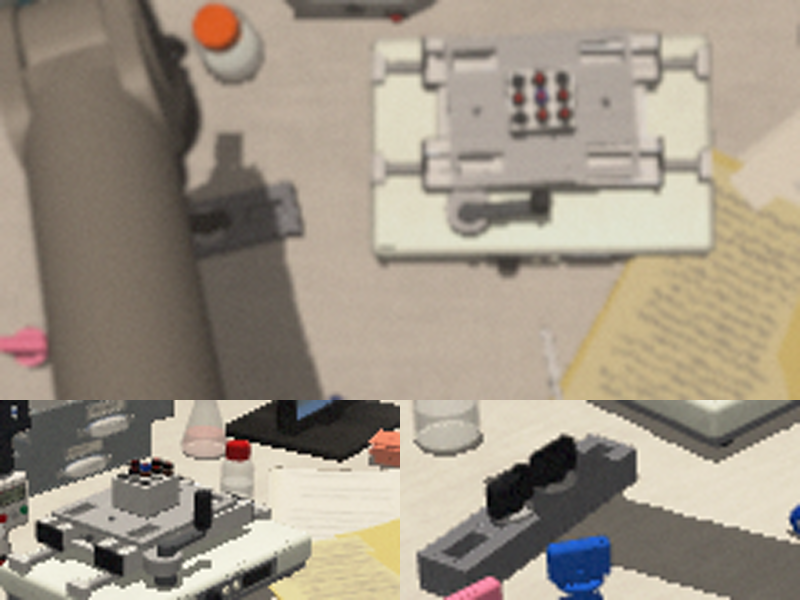

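Emit:
jog_arm --pt "0 0 0 -55 0 -10 60" --pt "0 0 0 -110 0 -20 60" --pt "0 0 0 -150 0 -30 60" --pt "0 0 0 -190 0 -30 60"

```text
t: 25.0
eef_pos: [0.5367, 0.0887, 0.2522]
tool_rot: [0.0, 0.699, 0.715, 0.001]
contact_force: [0.6, 0.1, 0.5]
gripper_width: 0.701
grasp_force: 0.0
```

```bash
cat >> h.py <<'E'
def wings(p,x0=.42,x1=.56,y0=.22,y1=.43,z=.048,thr=45):
    xs,ys,I=rect(p,z,x0,x1,y0,y1)
    n,l,s,c=cv2.connectedComponentsWithStats((I<thr).astype(np.uint8))
    for i in range(1,n):
        if s[i,4]>120:
            pts=np.argwhere(l==i).astype(np.float32);r=cv2.minAreaRect(pts)
            C=np.cov(pts.T);w,v=np.linalg.eigh(C);d=v[:,1]*np.sign(v[1,1])
            print("dark",np.round([xs[0]+c[i,1]/1e3,ys[0]+c[i,0]/1e3],4),"area",s[i,4],"size",np.round(r[1],0),"long-axis yaw from +y",round(float(np.arctan2(-d[0],d[1])),3))
E
python3 - <<'E'
from h import *
st()
p=cam("top");s=cam("scene");wings(p);wings(p,thr=60)
# stand outline
rep([("bolt_stand",0)],p,s)
for q in(p,s):
  for d in bot.spot_in("bolt_0",q): print("bolt",np.round(atz(q,d["xy"],.048),4),np.round(d["xy"],1),round(d["score"],2))
E
```

```text
t 25.0 pos [0.5367 0.0887 0.2522] q [0.    0.699 0.715 0.001] J [-0.85   0.279  0.699  1.883 -0.207  1.05  -0.043] F [0.6 0.1 0.5] g 0.7013916515876539
dark [0.4864 0.3455] area 376 size [14. 41.] long-axis yaw from +y 0.297
dark [0.4997 0.2969] area 454 size [13. 42.] long-axis yaw from +y 0.207
bolt_stand tri [0.4886 0.326  0.0164] top [0.4851 0.3232 0.    ] scn [0.5188 0.3144 0.    ]
bolt [0.3873 0.3588 0.048 ] [214.6 291.4] 0.6
bolt [0.6107 0.3899 0.048 ] [208.4 221.6] 0.43
bolt [0.3886 0.441  0.048 ] [188.6 290.6] 0.41
bolt [ 0.5702 -0.0742  0.048 ] [353.  235.8] 0.31
bolt [0.3593 0.4645 0.048 ] [234.9 343.8] 0.92
bolt [0.36   0.3804 0.048 ] [265.6 327.9] 0.91
bolt [0.4855 0.3062 0.048 ] [257.1 296.6] 0.71
bolt [0.4895 0.3447 0.048 ] [243.8 301.5] 0.65
bolt [ 0.6915 -0.0661  0.048 ] [306.7 236.1] 0.65
bolt [0.6059 0.4005 0.048 ] [198.8 293. ] 0.56
```

```bash
python3 - <<'E'
from h import *
go((.4975,.2965,.085),.22)
E
```

```text
turn [-0.    -0.    -0.195] shift [205.7 -33.4 166.2]
```

Emit:
jog_arm --pt "0 0 -0.1 60 -10 30 50" --pt "0 0 -0.195 120 -20 60 50" --pt "0 0 -0.195 170 -30 100 50" --pt "0 0 -0.195 206 -33 140 50" --pt "0 0 -0.195 206 -33 166 50" --pt "0 0 -0.195 206 -33 166 50" --pt "0 0 -0.195 206 -33 166 50"

```text
t: 26.18
eef_pos: [0.499, 0.2957, 0.0862]
tool_rot: [0.0, 0.626, 0.78, 0.001]
contact_force: [0.2, -0.6, 0.7]
gripper_width: 0.585
grasp_force: 0.0
```

```bash
python3 - <<'E'
from h import *
o=st();go((.4975,.2965,.040),.22)
s=cam("scene");save(s,"s10.png",(190,230,310,330),6)
e=o["eef_pos"];print(proj(s,e),proj(s,(.4975,.2965,.062)),proj(s,(.4864,.3455,.062)))
E
```

```text
t 26.175 pos [0.499  0.2957 0.0862] q [0.    0.626 0.78  0.001] J [-1.011  0.544  0.487  1.932 -0.363  0.751 -0.096] F [ 0.2 -0.6  0.7] g 0.5852663888091136
turn [ 0.001 -0.    -0.001] shift [ 1.1 -1.3 46.2]
[256.32932442 280.15257324] [256.91480718 288.82749345] [243.95437836 297.14327631]
```

View pics/s10.png

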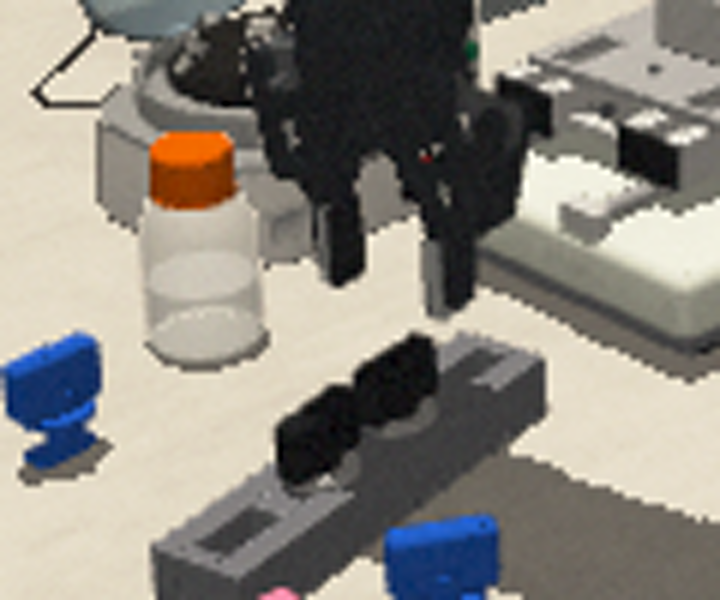

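Emit:
jog_arm --pt "0 0 0 1 -1 20 50" --pt "0 0 0 1 -1 40 50" --pt "0 0 0 1 -1 47 50" --pt "0 0 0 1 -1 47 50" --pt "0 0 0 1 -1 47 25" --pt "0 0 0 1 -1 47 8" --pt "0 0 0 1 -1 47 8" --pt "0 0 0 1 -1 47 8" --pt "0 0 0 1 -1 47 8" --grip_force 40

```text
t: 27.35
eef_pos: [0.4977, 0.2967, 0.0387]
tool_rot: [0.0, 0.626, 0.78, 0.001]
contact_force: [1.4, -0.1, 4.2]
gripper_width: 0.157
grasp_force: 42.4
```

```bash
python3 - <<'E'
from h import *
st()
E
```

```text
t 27.35 pos [0.4977 0.2967 0.0387] q [0.    0.626 0.78  0.001] J [-0.977  0.613  0.44   1.952 -0.41   0.663 -0.06 ] F [ 1.4 -0.1  4.2] g 0.15650083140493207
```

Emit:
jog_arm --pt "0 0 0 0 0 -30 8" --pt "0 0 0 0 0 -80 8" --pt "0 0 0 0 0 -130 8" --pt "0 0 0 0 0 -133 8" --pt "0 0 0 0 0 -133 8"

```text
t: 27.98
eef_pos: [0.4961, 0.2963, 0.1706]
tool_rot: [-0.0, 0.625, 0.78, -0.001]
contact_force: [-0.0, -0.4, -1.4]
gripper_width: 0.157
grasp_force: 41.8
```

```bash
python3 - <<'E'
from h import *
st();go((.6416,.0581,.165),.025)
E
```

```text
t 27.975 pos [0.4961 0.2963 0.1706] q [-0.     0.625  0.78  -0.001] J [-1.076  0.428  0.559  1.881 -0.282  0.913 -0.163] F [-0.  -0.4 -1.4] g 0.15676632782314343
turn [-0.001  0.     0.194] shift [-264.1   90.2    5.4]
```

Emit:
jog_arm --pt "0 0 0.03 -40 14 2 8" --pt "0 0 0.07 -85 29 3 8" --pt "0 0 0.1 -130 44 4 8" --pt "0 0 0.14 -175 60 5 8" --pt "0 0 0.17 -220 75 5 8" --pt "0 0 0.194 -264 90 5 8" --pt "0 0 0.194 -264 90 5 8" --pt "0 0 0.194 -264 90 5 8"

```text
t: 28.98
eef_pos: [0.6409, 0.0587, 0.1642]
tool_rot: [-0.001, 0.698, 0.716, -0.001]
contact_force: [-1.3, 1.5, 0.1]
gripper_width: 0.158
grasp_force: 41.7
```

```bash
python3 - <<'E'
from h import *
o=st();go((.6416,.0581,.130),.025)
p=cam("top");s=cam("scene")
f=lambda q,c,w,h:cv2.resize(q["pixels"][c[1]:c[3],c[0]:c[2],::-1],(w,h),interpolation=2)
m=np.hstack([f(s,(250,170,350,270),600,600)]);
e=o["eef_pos"]
for q in [(e[0],e[1],e[2]-.0317),(e[0],e[1],.094),(.6416,.0581,.094)]:
    u=(proj(s,q)-[250,170])*6;cv2.circle(m,tuple(int(v) for v in u),3,(0,255,0),-1);print(np.round(u))
cv2.imwrite("pics/s11.png",m)
for q in(p,s):
  for d in bot.tip_of("bolt_0",q)[:8]: print(np.round(d["xy"],1),round(d["score"],2))
  for d in bot.tip_of("hole0",q): print("h",np.round(atz(q,d["xy"],.094),4),np.round(d["xy"],1),round(d["score"],2))
E
```

```text
t 28.975 pos [0.6409 0.0587 0.1642] q [-0.001  0.698  0.716 -0.001] J [-0.618  0.559  0.61   1.726 -0.375  0.98   0.16 ] F [-1.3  1.5  0.1] g 0.15826493618813323
turn [-0.004  0.     0.   ] shift [-0.6  0.8 34.2]
[231. 334.]
[232. 404.]
[233. 404.]
[191.6 290.4] 0.67
[214.9 291.6] 0.54
[209.1 224.1] 0.43
h [0.5569 0.0425 0.094 ] [315.8 236.9] 0.87
h [ 0.5607 -0.057   0.094 ] [348.  236.1] 0.87
h [ 0.6348 -0.0409  0.094 ] [343.  212.6] 0.82
h [0.646  0.0694 0.094 ] [307.7 208.7] 0.64
[264.5 334.5] 0.73
[234.3 353.5] 0.68
[200.1 305.1] 0.55
[245.6 312.1] 0.54
[288.1 227.9] 0.5
h [ 0.5606 -0.0498  0.094 ] [331.8 235.1] 0.89
h [0.6408 0.0644 0.094 ] [287.4 237.9] 0.77
h [0.5458 0.0511 0.094 ] [312.1 245.4] 0.7
h [ 0.6588 -0.0639  0.094 ] [313. 226.] 0.7
```

View pics/s11.png

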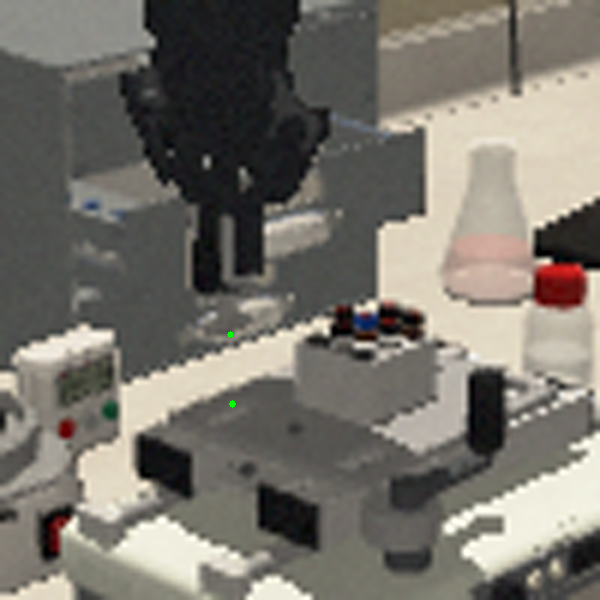

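Emit:
jog_arm --pt "0 0 0 0 0 12 8" --pt "0 0 0 0 0 24 8" --pt "0 0 0 0 0 34 8" --pt "0 0 0 0 0 34 8" --pt "0 0 0 0 0 34 8"

```text
t: 29.9
eef_pos: [0.6425, 0.0581, 0.1323]
tool_rot: [0.0, 0.698, 0.716, 0.0]
contact_force: [0.5, 0.0, -0.5]
gripper_width: 0.154
grasp_force: 41.7
```

Emit:
jog_arm --pt "0 0 0 0 0 3 8" --pt "0 0 0 0 0 6 8" --pt "0 0 0 0 0 8 8" --pt "0 0 0 0 0 8 8"

```text
t: 30.4
eef_pos: [0.6421, 0.0582, 0.124]
tool_rot: [-0.0, 0.698, 0.716, -0.0]
contact_force: [0.3, -0.6, -0.3]
gripper_width: 0.159
grasp_force: 41.7
```

Emit:
jog_arm --pt "0 0 0 0 -1 2 8" --pt "0 0 0 0 -1 4 8" --pt "0 0 0 0 -1 6 8" --pt "0 0 0 0 -1 6 8"

```text
t: 30.9
eef_pos: [0.6409, 0.0585, 0.1178]
tool_rot: [-0.0, 0.698, 0.716, -0.0]
contact_force: [-1.3, 0.4, -0.1]
gripper_width: 0.156
grasp_force: 41.6
```

Emit:
jog_arm --pt "0 0 0 0 0 2 8" --pt "0 0 0 0 0 4 8" --pt "0 0 0 0 0 5 8" --pt "0 0 0 0 0 5 8"

```text
t: 31.4
eef_pos: [0.6411, 0.0583, 0.113]
tool_rot: [-0.0, 0.698, 0.716, -0.0]
contact_force: [-1.7, 0.7, -2.5]
gripper_width: 0.153
grasp_force: 41.6
```

Emit:
jog_arm --pt "0 0 0 0 0 2 8" --pt "0 0 0 0 0 4 8" --pt "0 0 0 0 0 6 8" --pt "0 0 0 0 0 7 8" --pt "0 0 0 0 0 7 8"

```text
t: 32.02
eef_pos: [0.6414, 0.0581, 0.1062]
tool_rot: [0.0, 0.698, 0.716, 0.0]
contact_force: [-0.7, -0.5, -0.2]
gripper_width: 0.155
grasp_force: 41.6
```

Emit:
jog_arm --pt "0 0 0 0 0 1 8" --pt "0 0 0 0 0 2 8" --pt "0 0 0 0 0 3 8" --pt "0 0 0 0 0 3 8"

```text
t: 32.52
eef_pos: [0.6412, 0.0582, 0.1031]
tool_rot: [-0.0, 0.698, 0.716, -0.0]
contact_force: [0.2, -0.6, -1.0]
gripper_width: 0.152
grasp_force: 41.6
```

Emit:
jog_arm --pt "0 0 0 0 0 1 8" --pt "0 0 0 0 0 2 8" --pt "0 0 0 0 0 2 8"

```text
t: 32.9
eef_pos: [0.6416, 0.0582, 0.1024]
tool_rot: [-0.0, 0.698, 0.716, 0.0]
contact_force: [-3.7, 0.3, 8.2]
gripper_width: 0.149
grasp_force: 43.0
```

Emit:
jog_arm --pt "0 0 0.17 0 0 -1 8" --pt "0 0 0.34 0 0 -1 8" --pt "0 0 0.51 0 0 -1 8" --pt "0 0 0.68 0 0 -1 8" --pt "0 0 0.85 0 0 -1 8" --pt "0 0 1.02 0 0 -1 8" --pt "0 0 1.19 0 0 -1 8" --pt "0 0 1.36 0 0 -1 8" --pt "0 0 1.53 0 0 -1 8" --pt "0 0 1.57 0 0 -1 8"

```text
t: 34.15
eef_pos: [0.6415, 0.0579, 0.1025]
tool_rot: [0.0, 1.0, 0.013, 0.0]
contact_force: [0.6, -1.7, 2.4]
gripper_width: 0.153
grasp_force: 42.2
```

```bash
python3 - <<'E'
from h import *
st();go((.641,.0585,.1024),.025+np.pi/2)
E
```

```text
t 34.15 pos [0.6415 0.0579 0.1025] q [0.    1.    0.013 0.   ] J [-0.815  0.787  0.959  1.783 -0.764  0.992 -1.09 ] F [ 0.6 -1.7  2.4] g 0.15252407169232848
turn [ 0.001 -0.     0.   ] shift [-0.5 -0.6  0.1]
```

Emit:
jog_arm --pt "0 0 0 0 0 0 19" --pt "0 0 0 0 0 0 19" --pt "0 0 0 0 0 0 19" --pt "0 0 0 0 0 -15 19" --pt "0 0 0 0 0 -35 19" --pt "0 0 0 0 0 -80 30" --pt "0 0 0 0 0 -110 50"

```text
t: 35.02
eef_pos: [0.6421, 0.0576, 0.2159]
tool_rot: [-0.0, 1.0, 0.013, 0.002]
contact_force: [-0.2, 0.1, 0.3]
gripper_width: 0.545
grasp_force: 0.0
```

```bash
python3 - <<'E'
from h import *
st();go((.5,.22,.22),.22)
s=cam("scene")
for d in bot.tip_of("bolt_0",s)[:8]: print(np.round(d["xy"],1),round(d["score"],2))
print("exp",proj(s,(.6415,.058,.071)), proj(s,(.6415,.058,.112)))
for d in bot.spot_in("bolt_0",s)[:8]: print("spot",np.round(d["xy"],1),round(d["score"],2),np.round(atz(s,d["xy"],.048),3))
E
```

```text
t 35.025 pos [0.6421 0.0576 0.2159] q [-0.     1.     0.013  0.002] J [-0.883  0.674  1.08   1.698 -0.642  1.166 -1.173] F [-0.2  0.1  0.3] g 0.5451263049395825
turn [-0.002 -0.002  1.376] shift [-137.9 -165.9   -4.5]
[289.  243.2] 0.65
[242.9 312.6] 0.64
[235.6 351. ] 0.63
[266.9 335.8] 0.62
[200.5 304.5] 0.56
exp [288.96349055 244.12785289] [288.67490326 231.85994456]
spot [233.4 342.1] 0.79 [0.367 0.463 0.048]
spot [266.  325.8] 0.66 [0.366 0.374 0.048]
spot [199.2 295.8] 0.61 [0.593 0.408 0.048]
spot [245.5 302.6] 0.52 [0.482 0.345 0.048]
spot [288.5 233.3] 0.5 [ 0.754 -0.039  0.048]
```

```bash
python3 - <<'E'
from h import *
p=cam("top");wings(p);wings(p,thr=60);st()
rep([("bolt_stand",0)],p,cam("scene"))
E
```

```text
dark [0.444  0.2914] area 2209 size [137.  36.] long-axis yaw from +y -0.238
dark [0.4847 0.3467] area 490 size [15. 43.] long-axis yaw from +y 0.253
t 35.225 pos [0.6417 0.0582 0.2136] q [-0.     1.     0.013  0.001] J [-0.882  0.676  1.077  1.7   -0.644  1.164 -1.172] F [-0.3  0.5 -0.4] g 0.5875552582247189
bolt_stand tri [ 0.4961  0.3202 -0.0064] top [0.4927 0.3163 0.    ] scn [0.4911 0.328  0.    ]
```

Emit:
jog_arm --pt "0 0 -0.18 -40 -30 0 50" --pt "0 0 -0.36 -60 -70 0 50" --pt "0 0 -0.54 -80 -110 0 50" --pt "0 0 -0.72 -110 -140 0 50" --pt "0 0 -0.9 -138 -166 0 50" --pt "0 0 -1.08 -138 -166 0 50" --pt "0 0 -1.26 -138 -166 0 50" --pt "0 0 -1.44 -138 -166 0 50" --pt "0 0 -1.62 -138 -166 0 50" --pt "0 0 -1.766 -138 -166 0 50"

```text
t: 36.62
eef_pos: [0.4985, 0.2203, 0.2115]
tool_rot: [-0.0, 0.623, 0.782, -0.001]
contact_force: [0.1, 0.7, -0.9]
gripper_width: 0.587
grasp_force: 0.0
```

```bash
python3 - <<'E'
from h import *
st();go((.4865,.345,.085),.22)
E
```

```text
t 36.625 pos [0.4985 0.2203 0.2115] q [-0.     0.623  0.782 -0.001] J [-1.118  0.346  0.738  1.925 -0.279  0.976 -0.025] F [ 0.1  0.7 -0.9] g 0.5873557026630617
turn [-0.001  0.001  0.006] shift [124.3  16.4 126.4]
```

Emit:
jog_arm --pt "0 0 -0.02 50 5 40 50" --pt "0 0 -0.02 95 11 80 50" --pt "0 0 -0.02 126 15 115 50" --pt "0 0 -0.02 126 15 126 50" --pt "0 0 -0.02 126 15 126 50"

```text
t: 37.25
eef_pos: [0.4857, 0.3452, 0.0852]
tool_rot: [0.0, 0.617, 0.787, -0.001]
contact_force: [0.4, -0.2, 0.0]
gripper_width: 0.586
grasp_force: 0.0
```

```bash
python3 - <<'E'
from h import *
st();go((.485,.3465,.0395),.24)
s=cam("scene")
xy=proj(s,(.485,.3465,.048));print(xy)
g=s["pixels"].mean(2);b=(g<40).astype(np.uint8)
n,l,S,c=cv2.connectedComponentsWithStats(b)
print([(S[i].tolist(),np.round(c[i],1).tolist()) for i in range(1,n) if S[i,4]>40 and abs(c[i]-xy).max()<30])
E
```

```text
t 37.25 pos [0.4857 0.3452 0.0852] q [ 0.     0.617  0.787 -0.001] J [-1.159  0.595  0.593  1.896 -0.455  0.79  -0.077] F [ 0.4 -0.2  0. ] g 0.585735769756892
turn [-0.002  0.002  0.   ] shift [ 1.5 -0.3 45.7]
[244.31085105 302.40791401]
[([237, 295, 14, 16, 154], [243.2, 302.5])]
```

Emit:
jog_arm --pt "0 0 0 2 1 20 50" --pt "0 0 0 2 1 40 50" --pt "0 0 0 2 1 46 50" --pt "0 0 0 2 1 46 50" --pt "0 0 0 2 1 46 25" --pt "0 0 0 2 1 46 8" --pt "0 0 0 2 1 46 8" --pt "0 0 0 2 1 46 8" --pt "0 0 0 2 1 46 8" --grip_force 40

```text
t: 38.42
eef_pos: [0.487, 0.3493, 0.0409]
tool_rot: [0.0, 0.617, 0.787, 0.001]
contact_force: [-0.0, 0.3, 4.7]
gripper_width: 0.155
grasp_force: 39.7
```

Emit:
jog_arm --pt "0 0 0 0 0 -30 8" --pt "0 0 0 0 0 -80 8" --pt "0 0 0 0 0 -130 8" --pt "0 0 0 0 0 -135 8" --pt "0 0 0 0 0 -135 8"

```text
t: 39.05
eef_pos: [0.486, 0.349, 0.1748]
tool_rot: [-0.0, 0.617, 0.787, -0.0]
contact_force: [-1.7, 0.7, -0.8]
gripper_width: 0.155
grasp_force: 39.2
```

```bash
python3 - <<'E'
from h import *
o=st();e=o["eef_pos"];s=cam("scene");p=cam("top")
print("exp origin",proj(s,(e[0],e[1],e[2]-.0317)),[(np.round(d["xy"],1),round(d["score"],2)) for d in bot.tip_of("bolt_0",s)])
print([(np.round(d["xy"],1),round(d["score"],2)) for d in bot.tip_of("hole0",s)])
for d in bot.tip_of("hole0",p): print("h",np.round(atz(p,d["xy"],.094),4),round(d["score"],2))
go((.5544,-.0541,.165),.025)
E
```

```text
t 39.05 pos [0.486  0.349  0.1748] q [-0.     0.617  0.787 -0.   ] J [-1.229  0.483  0.677  1.834 -0.366  0.952 -0.15 ] F [-1.7  0.7 -0.8] g 0.1552137763905629
exp origin [240.7822272  268.18072535] [(array([199.2, 305.7]), 0.82), (array([240.7, 266.9]), 0.54), (array([289.3, 244.3]), 0.44)]
[(array([286.2, 235.9]), 0.89), (array([311., 228.]), 0.75), (array([309.4, 248.2]), 0.73), (array([333.6, 233.9]), 0.59)]
h [0.5546 0.0474 0.094 ] 0.91
h [0.6445 0.0568 0.094 ] 0.86
h [ 0.6422 -0.0424  0.094 ] 0.65
h [ 0.5515 -0.0528  0.094 ] 0.63
h [0.4736 0.3012 0.094 ] 0.45
turn [-0.002  0.002  0.216] shift [-407.3  -29.5    9.5]
```

Emit:
jog_arm --pt "0 0 0.04 -50 -4 0 8" --pt "0 0 0.08 -100 -7 0 8" --pt "0 0 0.12 -150 -11 0 8" --pt "0 0 0.16 -200 -15 0 8" --pt "0 0 0.216 -250 -18 0 8" --pt "0 0 0.216 -300 -22 0 8" --pt "0 0 0.216 -350 -26 0 8" --pt "0 0 0.216 -390 -29 0 8" --pt "0 0 0.216 -406 -29 0 8" --pt "0 0 0.216 -406 -29 0 8"

```text
t: 40.55
eef_pos: [0.5552, -0.0526, 0.1748]
tool_rot: [-0.0, 0.699, 0.715, -0.0]
contact_force: [-0.0, -0.3, -0.6]
gripper_width: 0.154
grasp_force: 39.1
```

```bash
python3 - <<'E'
from h import *
o=st();e=o["eef_pos"];s=cam("scene")
go((.5535,-.0535,.131),.025)
for z in(.094,):print("hole2",proj(s,(.5544,-.0541,z)))
print("exp origin",proj(s,(e[0],e[1],e[2]-.0339)),[(np.round(d["xy"],1),round(d["score"],2)) for d in bot.tip_of("bolt_0",s)])
print([(np.round(d["xy"],1),round(d["score"],2)) for d in bot.tip_of("hole0",s)])
E
```

```text
t 40.55 pos [ 0.5552 -0.0526  0.1748] q [-0.     0.699  0.715 -0.   ] J [-0.618  0.439  0.783  1.933 -0.385  0.924  0.378] F [-0.  -0.3 -0.6] g 0.15359991690744337
turn [-0.001 -0.001  0.   ] shift [-2.3 -1.7 43.7]
hole2 [334.18498761 235.26758188]
exp origin [333.94396393 221.23094465] [(array([266.9, 340.4]), 0.76), (array([234.2, 351.7]), 0.58), (array([198.6, 307.8]), 0.52), (array([289.1, 246.2]), 0.49), (array([333.7, 220.8]), 0.39)]
[(array([315.6, 227.1]), 0.92), (array([287.7, 237.5]), 0.8), (array([311.8, 248.4]), 0.76), (array([332.8, 234.4]), 0.71)]
```

Emit:
jog_arm --pt "0 0 0 -1 -1 14 8" --pt "0 0 0 -1 -1 28 8" --pt "0 0 0 -1 -1 42 8" --pt "0 0 0 -1 -1 42 8" --pt "0 0 0 -1 -1 42 8"

```text
t: 41.32
eef_pos: [0.5544, -0.0534, 0.1333]
tool_rot: [0.0, 0.698, 0.716, -0.0]
contact_force: [-0.3, -0.7, 0.6]
gripper_width: 0.155
grasp_force: 39.1
```

Emit:
jog_arm --pt "0 0 0 0 0 3 8" --pt "0 0 0 0 0 6 8" --pt "0 0 0 0 0 8 8" --pt "0 0 0 0 0 8 8"

```text
t: 41.82
eef_pos: [0.5542, -0.0532, 0.1251]
tool_rot: [-0.0, 0.698, 0.716, -0.0]
contact_force: [-0.0, -0.5, -0.9]
gripper_width: 0.154
grasp_force: 39.1
```

Emit:
jog_arm --pt "0 0 0 0 0 2 8" --pt "0 0 0 0 0 4 8" --pt "0 0 0 0 0 6 8" --pt "0 0 0 0 0 6 8"

```text
t: 42.32
eef_pos: [0.5546, -0.0531, 0.1192]
tool_rot: [0.0, 0.698, 0.716, 0.0]
contact_force: [1.2, 0.2, -1.3]
gripper_width: 0.155
grasp_force: 39.1
```

Emit:
jog_arm --pt "0 0 0 0 0 2 8" --pt "0 0 0 0 0 4 8" --pt "0 0 0 0 0 5 8" --pt "0 0 0 0 0 5 8"

```text
t: 42.82
eef_pos: [0.5544, -0.0532, 0.1142]
tool_rot: [0.0, 0.698, 0.716, 0.0]
contact_force: [1.2, 0.2, -0.7]
gripper_width: 0.156
grasp_force: 39.1
```

Emit:
jog_arm --pt "0 0 0 0 0 2 8" --pt "0 0 0 0 0 4 8" --pt "0 0 0 0 0 6 8" --pt "0 0 0 0 0 8 8" --pt "0 0 0 0 0 8 8"

```text
t: 43.45
eef_pos: [0.5541, -0.0533, 0.106]
tool_rot: [-0.0, 0.698, 0.716, -0.0]
contact_force: [0.6, -0.3, -0.6]
gripper_width: 0.161
grasp_force: 39.1
```

Emit:
jog_arm --pt "0 0 0 0 0 1 8" --pt "0 0 0 0 0 2 8" --pt "0 0 0 0 0 2 8"

```text
t: 43.82
eef_pos: [0.5544, -0.0533, 0.1048]
tool_rot: [-0.0, 0.698, 0.716, 0.0]
contact_force: [-3.1, 0.0, 6.6]
gripper_width: 0.155
grasp_force: 40.0
```

Seated at the expected height. Quarter turn.

Emit:
jog_arm --pt "0 0 0.17 0 0 -0.7 8" --pt "0 0 0.34 0 0 -0.7 8" --pt "0 0 0.51 0 0 -0.7 8" --pt "0 0 0.68 0 0 -0.7 8" --pt "0 0 0.85 0 0 -0.7 8" --pt "0 0 1.02 0 0 -0.7 8" --pt "0 0 1.19 0 0 -0.7 8" --pt "0 0 1.36 0 0 -0.7 8" --pt "0 0 1.53 0 0 -0.7 8" --pt "0 0 1.57 0 0 -0.7 8"

```text
t: 45.08
eef_pos: [0.5552, -0.0531, 0.1051]
tool_rot: [0.0, 1.0, 0.013, 0.001]
contact_force: [1.7, -0.3, -1.0]
gripper_width: 0.152
grasp_force: 39.2
```

```bash
python3 - <<'E'
from h import *
st();go((.554,-.0535,.105),.025+np.pi/2)
E
```

```text
t 45.075 pos [ 0.5552 -0.0531  0.1051] q [0.    1.    0.013 0.001] J [-0.782  0.735  1.1    1.996 -0.827  0.947 -0.793] F [ 1.7 -0.3 -1. ] g 0.15247832481898868
turn [ 0.001 -0.001  0.001] shift [-1.2  0.4  0.1]
```

Emit:
jog_arm --pt "0 0 0 0 0 0 19" --pt "0 0 0 0 0 0 19" --pt "0 0 0 0 0 0 19" --pt "0 0 0 0 0 -15 19" --pt "0 0 0 0 0 -35 19" --pt "0 0 0 0 0 -80 30" --pt "0 0 0 0 -60 -120 40" --pt "0 0 0 0 -120 -120 40" --pt "0 0 0 0 -180 -120 40"

```text
t: 46.2
eef_pos: [0.5503, 0.1253, 0.2274]
tool_rot: [-0.001, 1.0, 0.013, 0.001]
contact_force: [1.6, 0.5, -0.2]
gripper_width: 0.466
grasp_force: 0.0
```

```bash
python3 - <<'E'
from h import *
st();go((.514,-.007,.16),.025)
s=cam("scene");p=cam("top")
wings(p,.50,.69,-.13,.13,.112,60)
print("exp",proj(s,(.6415,.058,.071)),proj(s,(.555,-.053,.071)))
print([(np.round(d["xy"],1),round(d["score"],2)) for d in bot.tip_of("bolt_0",s)])
print([(np.round(atz(p,d["xy"],.071),4),round(d["score"],2)) for d in bot.tip_of("bolt_0",p)])
rep([("lever_grip",.11),("tray_mid",.088),("vial_block_grip",.119)],p,s)
E
```

```text
t 46.2 pos [0.5503 0.1253 0.2274] q [-0.001  1.     0.013  0.001] J [-1.227  0.661  1.333  1.882 -0.703  1.18  -1.189] F [ 1.6  0.5 -0.2] g 0.46641845485954214
turn [ 1.00e-03 -3.00e-03 -1.57e+00] shift [-39.8 131.4  67.1]
dark [ 0.5596 -0.0514] area 127 size [ 8. 24.] long-axis yaw from +y -1.532
dark [0.5874 0.1128] area 1040 size [46. 39.] long-axis yaw from +y -0.257
dark [0.6517 0.1244] area 405 size [10. 70.] long-axis yaw from +y 1.416
dark [0.6405 0.0584] area 363 size [10. 43.] long-axis yaw from +y -1.498
exp [288.96349055 244.12785289] [333.67681285 242.07810706]
[(array([232.3, 351.6]), 0.91), (array([199.4, 307.3]), 0.76), (array([264.1, 335.1]), 0.74), (array([290.1, 244.9]), 0.67), (array([332.7, 240.1]), 0.53)]
[(array([0.596 , 0.3755, 0.071 ]), 0.6), (array([0.6328, 0.0562, 0.071 ]), 0.59), (array([ 0.5543, -0.0556,  0.071 ]), 0.58), (array([0.3882, 0.4347, 0.071 ]), 0.58)]
lever_grip tri None top None scn [0.5238 0.001  0.11  ]
tray_mid tri [ 0.6355 -0.0867  0.0371] top [ 0.6022 -0.1038  0.088 ] scn [0.5769 0.0133 0.088 ]
vial_block_grip tri [ 0.6035 -0.0015  0.1091] top [ 0.5987 -0.004   0.119 ] scn [0.5892 0.0175 0.119 ]
```

Emit:
jog_arm --pt "0 0 -0.18 -10 20 0 32" --pt "0 0 -0.36 -20 40 0 32" --pt "0 0 -0.54 -40 60 0 32" --pt "0 0 -0.72 -40 80 0 32" --pt "0 0 -0.9 -40 100 0 32" --pt "0 0 -1.08 -40 120 20 32" --pt "0 0 -1.26 -40 131 40 32" --pt "0 0 -1.44 -40 131 60 32" --pt "0 0 -1.57 -40 131 67 32" --pt "0 0 -1.57 -40 131 67 32"

```text
t: 47.95
eef_pos: [0.5127, -0.0096, 0.1577]
tool_rot: [-0.0, 0.699, 0.715, -0.0]
contact_force: [0.8, -0.4, -0.3]
gripper_width: 0.376
grasp_force: 0.0
```

```bash
python3 - <<'E'
from h import *
o=st();go((.514,-.007,.104),.025)
s=cam("scene");g=s["pixels"].mean(2)
for y in(-.012,-.007,-.002): print(y,proj(s,(.514,y,.105)))
xy=proj(s,(.514,-.007,.105));b=(g<45).astype(np.uint8)
n,l,S,c=cv2.connectedComponentsWithStats(b)
print([(S[i].tolist(),np.round(c[i],1).tolist()) for i in range(1,n) if S[i,4]>25 and abs(c[i]-xy).max()<25])
print(bot.tip_of("lever_grip",s))
E
```

```text
t 47.95 pos [ 0.5127 -0.0096  0.1577] q [-0.     0.699  0.715 -0.   ] J [-0.785  0.409  0.864  2.052 -0.411  0.859  0.335] F [ 0.8 -0.4 -0.3] g 0.37613663200047487
turn [-0.001 -0.    -0.003] shift [ 2.5  1.4 53.7]
-0.012 [334.53487185 239.16507535]
-0.007 [333.39738158 239.61439343]
-0.002 [332.25428569 240.06592577]
[([305, 221, 15, 6, 50], [311.6, 223.5]), ([327, 226, 13, 22, 170], [332.1, 234.5]), ([345, 257, 10, 9, 44], [349.4, 261.2])]
[{'xy': [329.6, 235.3], 'score': 0.78}, {'xy': [310.1, 228.7], 'score': 0.16}]
```

Emit:
jog_arm --pt "0 0 0 5 2 0 32" --pt "0 0 0 5 2 25 32" --pt "0 0 0 5 2 45 32" --pt "0 0 0 5 2 54 32" --pt "0 0 0 5 2 54 32" --pt "0 0 0 5 2 54 10" --pt "0 0 0 5 2 54 10" --pt "0 0 0 5 2 54 10" --pt "0 0 0 5 2 54 10" --grip_force 50

```text
t: 49.18
eef_pos: [0.5137, -0.0035, 0.1046]
tool_rot: [-0.001, 0.698, 0.716, -0.0]
contact_force: [-6.2, -0.7, 6.3]
gripper_width: 0.206
grasp_force: 48.6
```

```bash
python3 - <<'E'
from h import *
st()
E
```

```text
t 49.175 pos [ 0.5137 -0.0035  0.1046] q [-0.001  0.698  0.716 -0.   ] J [-0.721  0.493  0.781  2.085 -0.507  0.761  0.405] F [-6.2 -0.7  6.3] g 0.20571507674047879
```

Emit:
jog_arm --pt "0 0 0 0 -9 0 10" --pt "0 0 0 0.8 -17.2 0 10" --pt "0 0 0 3.5 -26 0 10" --pt "0 0 0 7.1 -34.6 0 10" --pt "0 0 0 12.5 -42.5 0 10" --pt "0 0 0 18.2 -49.5 0 10" --pt "0 0 0 25.5 -55.5 0 10" --pt "0 0 0 33.3 -60.3 0 10" --pt "0 0 0 33.3 -60.3 0 10" --grip_force 60

```text
t: 50.3
eef_pos: [0.4492, 0.0249, 0.1034]
tool_rot: [-0.002, 0.699, 0.715, -0.004]
contact_force: [-10.6, -11.4, 5.1]
gripper_width: 0.116
grasp_force: 7.9
```

```bash
python3 - <<'E'
from h import *
st();go((.446,.05,.1046),.025)
E
```

```text
t 50.3 pos [0.4492 0.0249 0.1034] q [-0.002  0.699  0.715 -0.004] J [-0.869  0.404  0.828  2.225 -0.463  0.698  0.308] F [-10.6 -11.4   5.1] g 0.11626422758184231
turn [-0.008  0.003 -0.003] shift [25.2 -2.6 -1.2]
```

```bash
python3 - <<'E'
from h import *
s=cam("scene")
print([(np.round(d["xy"],1),round(d["score"],2)) for d in bot.tip_of("lever_grip",s)],[(np.round(d["xy"],1),round(d["score"],2)) for d in bot.tip_of("lever_hinge",s)])
for f in(1.4,1.1,.9,.7,.5,.3):
    G=(.507-.062*np.cos(f),.058-.062*np.sin(f),.112);print(f,np.round(G,4),np.round(proj(s,G),1))
p=cam("top");print([np.round(atz(p,d["xy"],.11),3) for d in bot.tip_of("lever_grip",p)]);st()
E
```

```text
[(array([337.3, 245.3]), 0.61)] [(array([318. , 244.7]), 0.92)]
1.4 [ 0.4965 -0.0031  0.112 ] [336.9 239.4]
1.1 [0.4789 0.0027 0.112 ] [339.9 241.6]
0.9 [0.4685 0.0094 0.112 ] [341.  243.2]
0.7 [0.4596 0.0181 0.112 ] [341.3 244.9]
0.5 [0.4526 0.0283 0.112 ] [340.7 246.6]
0.3 [0.4478 0.0397 0.112 ] [339.3 248.2]
[]
t 50.55 pos [0.4491 0.0248 0.1034] q [-0.002  0.699  0.715 -0.004] J [-0.868  0.404  0.828  2.225 -0.464  0.698  0.308] F [-10.7 -11.2   5.8] g 0.12044345239480558
```

Emit:
jog_arm --pt "0 0 0 0 0 0 36" --pt "0 0 0 0 0 0 36" --pt "0 0 0 0 0 0 36" --pt "0 0 0 0 0 -45 36" --pt "0 0 0 -60 0 -70 36" --pt "0 0 0 -120 30 -80 36" --pt "0 0 0 -170 30 -80 36"

```text
t: 51.42
eef_pos: [0.491, -0.1417, 0.1853]
tool_rot: [0.002, 0.697, 0.717, 0.001]
contact_force: [2.1, 0.0, 1.4]
gripper_width: 0.425
grasp_force: 0.0
```

```bash
python3 - <<'E'
from h import *
st()
p=cam("top");s=cam("scene")
rep([("lever_grip",.112),("lever_hinge",.112)],p,s)
wings(p,.40,.56,-.08,.13,.108,60)
print([(np.round(d["xy"],1),round(d["score"],2)) for d in bot.tip_of("lever_grip",s)])
for f in(.9,.7,.5,.3,.15,.05):
    G=(.507-.062*np.cos(f),.058-.062*np.sin(f),.112);print(f,np.round(G,4),np.round(proj(s,G),1))
go((.446,.046,.16),.025)
E
```

```text
t 51.425 pos [ 0.491  -0.1417  0.1853] q [0.002 0.697 0.717 0.001] J [-0.583  0.37   0.93   2.036 -0.377  0.909  0.579] F [2.1 0.  1.4] g 0.42474342431139195
lever_grip tri [0.45   0.0406 0.1172] top [0.4444 0.0357 0.112 ] scn [0.4655 0.0354 0.112 ]
lever_hinge tri [0.5112 0.067  0.1185] top [0.5122 0.0674 0.112 ] scn [0.522  0.0561 0.112 ]
dark [ 0.5449 -0.0671] area 191 size [29.  9.] long-axis yaw from +y -1.501
[(array([335.7, 246. ]), 0.82)]
0.9 [0.4685 0.0094 0.112 ] [341.  243.2]
0.7 [0.4596 0.0181 0.112 ] [341.3 244.9]
0.5 [0.4526 0.0283 0.112 ] [340.7 246.6]
0.3 [0.4478 0.0397 0.112 ] [339.3 248.2]
0.15 [0.4457 0.0487 0.112 ] [337.7 249.3]
0.05 [0.4451 0.0549 0.112 ] [336.3 250. ]
turn [-0.001 -0.001  0.002] shift [186.2 -37.1  23.8]
```

Emit:
jog_arm --pt "0 0 0 60 -12 8 50" --pt "0 0 0 120 -24 16 50" --pt "0 0 0 182 -36 24 50" --pt "0 0 0 182 -36 24 50" --pt "0 0 0 182 -36 50 50" --pt "0 0 0 182 -36 75 50" --pt "0 0 0 182 -36 82 50" --pt "0 0 0 182 -36 82 50" --pt "0 0 0 182 -36 82 12" --pt "0 0 0 182 -36 82 12" --grip_force 25

```text
t: 53.02
eef_pos: [0.4484, 0.0404, 0.1027]
tool_rot: [0.0, 0.698, 0.716, 0.001]
contact_force: [-1.3, -0.3, 4.3]
gripper_width: 0.215
grasp_force: 25.3
```

Emit:
jog_arm --pt "0 0 0 0 0 0 12" --pt "0 0 0 0 0 0 12"

```text
t: 53.28
eef_pos: [0.4484, 0.0403, 0.1026]
tool_rot: [0.0, 0.698, 0.716, 0.001]
contact_force: [-0.7, -0.2, 6.2]
gripper_width: 0.213
grasp_force: 25.7
```

```bash
python3 - <<'E'
from h import *
st()
E
```

```text
t 53.275 pos [0.4484 0.0403 0.1026] q [0.    0.698 0.716 0.001] J [-0.908  0.403  0.836  2.232 -0.478  0.687  0.291] F [-0.7 -0.2  6.2] g 0.21326518057021032
```

Emit:
jog_arm --pt "0 0 0 5 -1.5 0 12" --pt "0 0 0 10 -2.5 0 12" --pt "0 0 0 14 -3 0 12" --pt "0 0 0 16 -3 0 12" --pt "0 0 0 16 -3 0 12"

```text
t: 53.9
eef_pos: [0.4453, 0.0539, 0.1026]
tool_rot: [0.002, 0.699, 0.715, 0.0]
contact_force: [1.3, -7.4, 6.2]
gripper_width: 0.211
grasp_force: 25.6
```

Emit:
jog_arm --pt "0 0 0 -2 0 0 12" --pt "0 0 0 -2 0 0 45" --pt "0 0 0 -2 0 0 45" --pt "0 0 0 -2 0 0 45" --pt "0 0 0 -2 0 -30 45" --pt "0 0 0 -2 0 -70 45" --pt "0 0 0 -60 0 -110 45" --pt "0 0 0 -120 0 -110 45" --pt "0 0 0 -180 0 -110 45" --pt "0 0 0 -230 10 -110 45"

```text
t: 55.15
eef_pos: [0.4594, -0.1753, 0.2121]
tool_rot: [-0.0, 0.698, 0.716, 0.001]
contact_force: [0.7, 0.5, -0.4]
gripper_width: 0.528
grasp_force: 0.0
```

```bash
python3 - <<'E'
from h import *
st()
p=cam("top");s=cam("scene")
rep([("lever_grip",.112),("lever_hinge",.112),("vial_block_grip",.119)],p,s)
print([(np.round(d["xy"],1),round(d["score"],2)) for d in bot.tip_of("lever_grip",s)],proj(s,(.445,.0549,.112)))
wings(p,.50,.69,-.13,.13,.112,60)
print("exp",proj(s,(.6415,.058,.071)),proj(s,(.555,-.053,.071)),[np.round(d["xy"],1) for d in bot.tip_of("bolt_0",s)])
for d in bot.tip_of("hole0",p): print("h",np.round(atz(p,d["xy"],.094),4),round(d["score"],2))
E
```

```text
t 55.15 pos [ 0.4594 -0.1753  0.2121] q [-0.     0.698  0.716  0.001] J [-0.613  0.309  1.039  2.051 -0.328  0.957  0.623] F [ 0.7  0.5 -0.4] g 0.527517352730602
lever_grip tri [0.4441 0.0479 0.1083] top [0.437  0.0422 0.112 ] scn [0.4464 0.0581 0.112 ]
lever_hinge tri [0.5031 0.0661 0.1101] top [0.5042 0.0672 0.112 ] scn [0.4982 0.0685 0.112 ]
vial_block_grip tri [ 0.6037 -0.017   0.1117] top [ 0.597  -0.0215  0.119 ] scn [ 0.5971 -0.001   0.119 ]
[(array([335.2, 250.2]), 0.79)] [336.3436317  250.01430113]
dark [0.6398 0.0437] area 240 size [42.  9.] long-axis yaw from +y -1.463
exp [288.96349055 244.12785289] [333.67681285 242.07810706] [array([198.6, 305.7]), array([232.7, 353.6]), array([266.2, 337.8]), array([292.7, 246.9])]
h [0.5412 0.0403 0.094 ] 0.87
h [ 0.5583 -0.0706  0.094 ] 0.81
h [ 0.6503 -0.0579  0.094 ] 0.59
h [0.6456 0.0487 0.094 ] 0.57
```

```bash
python3 - <<'E'
from h import *
p=cam("top");s=cam("scene")
xs,ys,I=rect(p,.088,.51,.69,-.16,.13)
for a,b in((.625,.66),(.54,.57)):
    pr=I[(xs>a)&(xs<b)].mean(0).astype(int);print(a,[(int(round(y*1000)),v) for y,v in zip(ys,pr)][::3])
def dark(z,thr,y0=-.1,y1=.1):
    xs,ys,I=rect(p,z,.52,.69,y0,y1);return
for th in(70,85,100): print(th);wings(p,.53,.69,-.1,.09,.112,th)
for n in("tray_mid","tray_end","vial_block"): print(n,[np.round(atz(p,d["xy"],.088),4) for d in bot.tip_of(n,p)[:1]],[np.round(atz(s,d["xy"],.088),4) for d in bot.tip_of(n,s)[:1]])
E
```

```text
0.625 [(-160, np.int64(175)), (-157, np.int64(175)), (-154, np.int64(175)), (-151, np.int64(175)), (-148, np.int64(175)), (-145, np.int64(175)), (-142, np.int64(161)), (-139, np.int64(161)), (-136, np.int64(175)), (-133, np.int64(185)), (-130, np.int64(175)), (-127, np.int64(165)), (-124, np.int64(177)), (-121, np.int64(184)), (-118, np.int64(185)), (-115, np.int64(168)), (-112, np.int64(125)), (-109, np.int64(127)), (-106, np.int64(170)), (-103, np.int64(182)), (-100, np.int64(176)), (-97, np.int64(173)), (-94, np.int64(174)), (-91, np.int64(174)), (-88, np.int64(169)), (-85, np.int64(164)), (-82, np.int64(155)), (-79, np.int64(156)), (-76, np.int64(164)), (-73, np.int64(165)), (-70, np.int64(163)), (-67, np.int64(161)), (-64, np.int64(160)), (-61, np.int64(159)), (-58, np.int64(160)), (-55, np.int64(161)), (-52, np.int64(162)), (-49, np.int64(163)), (-46, np.int64(162)), (-43, np.int64(162)), (-40, np.int64(164)), (-37, np.int64(163)), (-34, np.int64(157)), (-31, np.int64(151)), (-28, np.int64(147)), (-25, np.int64(151)), (-22, np.int64(159)), (-19, np.int64(165)), (-16, np.int64(1
[... 3441 characters left out ...]

100
dark [ 0.5522 -0.0676] area 620 size [47. 16.] long-axis yaw from +y -1.559
dark [ 0.5728 -0.0146] area 206 size [ 7. 50.] long-axis yaw from +y 0.092
dark [ 0.6011 -0.0105] area 289 size [43.  9.] long-axis yaw from +y -1.501
dark [ 0.6037 -0.029 ] area 279 size [41. 10.] long-axis yaw from +y -1.516
dark [0.6083 0.0088] area 175 size [24. 10.] long-axis yaw from +y -1.458
dark [0.6408 0.0436] area 623 size [16. 47.] long-axis yaw from +y -1.527
tray_mid [array([ 0.5859, -0.0135,  0.088 ])] [array([0.5871, 0.0019, 0.088 ])]
tray_end [array([ 0.6077, -0.1144,  0.088 ])] [array([ 0.5824, -0.1082,  0.088 ])]
vial_block [array([ 0.5909, -0.0131,  0.088 ])] [array([0.5952, 0.0009, 0.088 ])]
```

```bash
python3 -c "
from station import bot
print(bot.hand_in())"
```

```text
the job is handed in; nothing more can be done
None
```

I handed the job in, but it returned no verdict: the vial block is seated and held by both bolts found in the stand (back-left and front-right holes, each turned a quarter turn), and the lever is back at free; the unlocking swing dragged the tray, block and bolts together about 14 mm right of home, which the end check allows.

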